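# Lay sealed tubes in the tilting cradle and set it at a slant

## Robot

A 7-joint arm with a two-finger parallel gripper is mounted at the origin on the work surface. World frame = base frame: x ahead of the robot, y to its left, z up, the work surface at z = 0. Lengths are in m, angles in rad, forces in N, time in s.
With the tool pointing down it reaches from about 0.4 to 0.925 m from the base axis. Payload 4.1 kg.
Tool frame: the origin (TCP) lies at the very end of the fingers, on their centre line; the grasp point (between the pads) lies 19 mm behind it; z points along the fingers, y is the line along which they close (so a half turn about z gives the same grasp; the last joint's range is limited). The gripper opens to 85 mm and grips with 20 to 120 N. Pads are 22 mm wide; open, the fingers measure 114 mm over their backs; the gripper's body (76 mm by 85 mm) begins 54 mm behind the grasp point. The pads swing forward as they close: fully open they stand 13 mm farther back than shut.
Start: joints at [-1.281, 0.398, 0.045, 1.537, -0.019, 1.207, -0.051], TCP at [0.246, 0.602, 0.231] pointing down, gripper open.
Joint ranges: [-2.82, 2.82], [-0.49, 2.23], [-1.37, 1.46], [0, 2.46], [-1.36, 4.5], [0.23, 2], [-2.94, 2.94]. Speed limits (rad/s): [2.57, 2.57, 3.14, 3.14, 3.14, 3.14, 3.14].

## Interface

Orientations are given as [roll, pitch, yaw] about the fixed x, y, z axes, in that order (R = Rz(yaw) Ry(pitch) Rx(roll)).
In Python, from cell import r gives the robot as it stands.
- The arm moves only by the tool send_rows, never from a script. Its argument "steps" is text: rows parted by semicolons, each of 7 numbers parted by spaces: the finger opening in cm, from 0 to 8.54, then the shift along the tool's x, y, z in cm, then the turn, a rotation vector about the tool's x, y, z in rad. A call has 1 to 12 rows; each row shifts and turns the commanded pose from where the row before left it, along the tool's axes as they then stand; what a row does not reach is not made up. A row lasts 1/10 s, in which the tool goes at most 50 mm and 8.59 degrees, less where a joint would pass 70% of its speed; a pose out of reach is approached as far as the arm can. A call with a gripper value outside its range is refused whole. The fingers move at their own pace and stop on an object; "newtons" is the grip in N (left out, the last holds). Time passes only in rows, so rows that do not move let the fingers close. It gives the time, the measured TCP pose, the force, the opening and the grip force at its end, in the units of the state.
- r.state(): the state, without advancing time (a new reading comes with each control period).
- r.grab_frame(name): name is "scene" or "top"; returns (picture, depth): 420x560x3 uint8, red, green, blue; 420x560 float32, m along the optical axis (not along the pixel's ray), 0 where there is no reading.
- r.calibration(name): a dict with "vertical_fov" (degrees; the focal length in pixels is half the picture's height over the tangent of half this angle, whatever the lens; pixels are square), "cx", "cy" (the principal point, pixels), "T" (4x4, takes a point from camera to world coordinates). Camera axes: x right, y down, z forward; pixel columns grow to the right and rows downward; lengths in m; the calibration is good to about 2 mm. A picture is of the moment at which its call begins. calibration takes no time and is no camera call.
- r.sign_off(): hands the job in; it is judged then, once.
The state is a dict: "clock": time; "joints": joint angles; "qd": joint speeds; "joint_torque": joint torques, N m; "position": TCP position; "orientation": TCP orientation; "force": force on the tool from outside, world axes, zero at the start; "wrist_torque": the same for the moment, N m; "width": finger opening in m; "finger_force": force on a finger pad.
Only numpy, scipy, OpenCV 4.12 (cv2) and the standard library are available. Lean on these libraries where they do the work, as an engineer would, in place of code of your own. Each camera call takes 0.05 s, during which the arm holds its last target. There are 200 camera calls.

## Task

Bring the tilting cradle level against its stop and tighten its clamp knob fully (clockwise), then lay every tube in a groove of its own, gently and with its cap towards the edge of the cradle that rises when it slants (the one with the low lip) and its round end at the edge with the high lip, letting it settle in the groove before you let go. Once all the tubes lie in their grooves, loosen the clamp fully, swing the cradle by its lever to the full slant against the other stop, and tighten the clamp fully again. Never turn the cradle while the clamp is tight, and leave everything else on the bench where it is.

Things in the scene. Friction and masses are not known exactly. Their poses are not given: they have to be found in the camera images.
- stand: White fixed stand, foot 150 x 400 x 10 mm. A tilting plate, the cradle, hangs between two posts on a pivot along y, 75 mm up. Origin: under the pivot's centre, at bench height; x from the cradle's edge with the low lip to the edge with the high lip, y along the pivot, z up. Post at y -148 mm (16 wide, top 88 up), tilt lever outside it; post at y +173 (52 wide, top 90) under the clamp knob.
- cradle (a joint): Cradle angle, rad, about the stand's +y: 0 level, at a stop; 0.45 full slant (high-lip edge down), at its other stop. Stays where left (friction 0.18 N m, 4 N at the lever ball). Plate x -100 to 72, y -120 to 120 mm, top on the pivot; lips 22 mm high at +x (inner face x 66), 14 mm at -x; four grooves along x made of V saddles in two rows, 12 mm thick, at x -30 and 40 mm, with 30 mm end posts.
- lever_ball (a point): Centre of the white ball, 24 mm in diameter, on the steel lever (bar 10 x 8 mm) that turns with the cradle; 45 mm from the pivot axis along this point's z, at stand y = -176 mm. Straight above the axis when the cradle is level; leans to stand +x by the cradle angle. Axes: those of the cradle.
- clamp (a joint): Angle of the clamp knob, rad: 0 = loose, at a stop; 1.4 = tight, at its other stop; grows clockwise seen from above. Needs about 0.05 N m and stays where it is left. Does not itself move or hold the cradle.
- clamp_grip (a point): Point on the knob's vertical axis at the height to grip, 127 mm above the bench, 7 mm below the top of its grip bar. The black grip bar is 42 mm long, 14 mm thick and stands 30 mm above the disc (44 mm diameter) below it. The bar lies along this point's x, which turns with the knob (at 0: along the stand's x). Stands at stand y = +175 mm.
- groove1 (a point): Centre of a tube settled in groove 1 (stand y -90 mm, x 2 mm), round end 6 mm short of the high lip. V sides rise at 35 degrees; grooves 60 mm apart, ridges 6 mm higher than this point. Fingers fit between the two saddle rows (58 mm clear along x, middle 3 mm to +x of this point), where the plate is 21 mm below this point. Axes of the cradle: x along the groove to the high lip, z out of it.
- groove2 (a point): Centre of a tube settled in groove 2 (stand y -30 mm, x 2 mm), round end 6 mm short of the high lip. V sides rise at 35 degrees; grooves 60 mm apart, ridges 6 mm higher than this point. Fingers fit between the two saddle rows (58 mm clear along x, middle 3 mm to +x of this point), where the plate is 21 mm below this point. Axes of the cradle: x along the groove to the high lip, z out of it.
- groove3 (a point): Centre of a tube settled in groove 3 (stand y +30 mm, x 2 mm), round end 6 mm short of the high lip. V sides rise at 35 degrees; grooves 60 mm apart, ridges 6 mm higher than this point. Fingers fit between the two saddle rows (58 mm clear along x, middle 3 mm to +x of this point), where the plate is 21 mm below this point. Axes of the cradle: x along the groove to the high lip, z out of it.
- groove4 (a point): Centre of a tube settled in groove 4 (stand y +90 mm, x 2 mm), round end 6 mm short of the high lip. V sides rise at 35 degrees; grooves 60 mm apart, ridges 6 mm higher than this point. Fingers fit between the two saddle rows (58 mm clear along x, middle 3 mm to +x of this point), where the plate is 21 mm below this point. Axes of the cradle: x along the groove to the high lip, z out of it.
- tube1: Sealed white plastic tube lying on its side, 116 mm long, body 24 mm in diameter, one end round; blue hexagonal screw cap (26 mm across flats, 22 mm long) that keeps it from rolling; 45 g. Origin on its long axis, midway (13 mm above the bench when lying there); x along the tube from cap to round end, the cap at x = -58 to -36 mm; y and z turn as it rolls. May be absent.
- tube1_cap (a point): Centre of the cap of tube1, on its long axis, 47 mm from the tube's origin.
- tube2: Sealed white plastic tube lying on its side, 116 mm long, body 24 mm in diameter, one end round; blue hexagonal screw cap (26 mm across flats, 22 mm long) that keeps it from rolling; 45 g. Origin on its long axis, midway (13 mm above the bench when lying there); x along the tube from cap to round end, the cap at x = -58 to -36 mm; y and z turn as it rolls. May be absent.
- tube2_cap (a point): Centre of the cap of tube2, on its long axis, 47 mm from the tube's origin.
- tube3: Sealed white plastic tube lying on its side, 116 mm long, body 24 mm in diameter, one end round; blue hexagonal screw cap (26 mm across flats, 22 mm long) that keeps it from rolling; 45 g. Origin on its long axis, midway (13 mm above the bench when lying there); x along the tube from cap to round end, the cap at x = -58 to -36 mm; y and z turn as it rolls. May be absent.
- tube3_cap (a point): Centre of the cap of tube3, on its long axis, 47 mm from the tube's origin.
- tube4: Sealed white plastic tube lying on its side, 116 mm long, body 24 mm in diameter, one end round; blue hexagonal screw cap (26 mm across flats, 22 mm long) that keeps it from rolling; 45 g. Origin on its long axis, midway (13 mm above the bench when lying there); x along the tube from cap to round end, the cap at x = -58 to -36 mm; y and z turn as it rolls. May be absent.
- tube4_cap (a point): Centre of the cap of tube4, on its long axis, 47 mm from the tube's origin.
- wellplate: Clear 24-well plate, 86 x 128 x 21 mm, not part of the job: leave it where it is. Origin: centre of its underside.
- dish: Round culture dish, 90 mm in diameter, 16 mm high, not part of the job: leave it where it is. Origin: centre of its underside.
- counter: Steel tally counter, 55 x 45 x 30 mm, not part of the job: leave it where it is. Origin: centre of its underside.
- tipbox: Box of pipette tips, 87 x 122 x 60 mm, not part of the job: leave it where it is. Origin: centre of its underside.
- reagent: Amber bottle, 70 mm in diameter, 150 mm high, not part of the job: leave it where it is. Origin: centre of its underside.
- jar: White jar, 64 mm in diameter, 80 mm high, not part of the job: leave it where it is. Origin: centre of its underside.
- forceps: Steel forceps, 130 mm long, 8 mm high, flat on the bench, not part of the job: leave it where it is. Origin: centre of its underside.
There are look-alikes about, which are no part of the job. What is shaped like the tube2 but pink or turquoise is not meant.

How it is judged:
On the way, in this order (a step that is already met when the one before it is completed fails the run):
1. the cradle is brought level (within 0.05 rad) (value of joint cradle below 0.05 rad and value of joint clamp below 0.3 rad), for 0.2 s.
2. the clamp is tightened (beyond 1.15 rad) with the cradle level (value of joint cradle below 0.05 rad and value of joint clamp above 1.15 rad), for 0.2 s.
3. every tube lies settled in a groove, cap towards the low-lip edge, with the cradle level and clamped (all of step 2 and angle between the x axis of each of tube1, tube2, tube3, tube4 and the x axis of groove1, either way round below 0.1 rad and x of tube1_cap in the frame of groove1 between -0.061 and -0.035 m and z of tube1 in the frame of groove1 between -0.005 and 0.005 m and (y of tube1 in the frame of groove1 between -0.005 and 0.005 m or y of tube1 in the frame of groove2 between -0.005 and 0.005 m or y of tube1 in the frame of groove3 between -0.005 and 0.005 m or y of tube1 in the frame of groove4 between -0.005 and 0.005 m) and x of tube2_cap in the frame of groove1 between -0.061 and -0.035 m and z of tube2 in the frame of groove1 between -0.005 and 0.005 m and (y of tube2 in the frame of groove1 between -0.005 and 0.005 m or y of tube2 in the frame of groove2 between -0.005 and 0.005 m or y of tube2 in the frame of groove3 between -0.005 and 0.005 m or y of tube2 in the frame of groove4 between -0.005 and 0.005 m) and x of tube3_cap in the frame of groove1 between -0.061 and -0.035 m and z of tube3 in the frame of groove1 between -0.005 and 0.005 m and (y of tube3 in the frame of groove1 between -0.005 and 0.005 m or y of tube3 in the frame of groove2 between -0.005 and 0.005 m or y of tube3 in the frame of groove3 between -0.005 and 0.005 m or y of tube3 in the frame of groove4 between -0.005 and 0.005 m) and x of tube4_cap in the frame of groove1 between -0.061 and -0.035 m and z of tube4 in the frame of groove1 between -0.005 and 0.005 m and (y of tube4 in the frame of groove1 between -0.005 and 0.005 m or y of tube4 in the frame of groove2 between -0.005 and 0.005 m or y of tube4 in the frame of groove3 between -0.005 and 0.005 m or y of tube4 in the frame of groove4 between -0.005 and 0.005 m) and linear speed of each of tube1, tube2, tube3, tube4 below 0.02 m/s), for 0.3 s.
4. the clamp is loosened again (below 0.3 rad) (value of joint clamp below 0.3 rad), for 0.1 s.
5. the cradle is swung to its full slant (beyond 0.40 rad) with the clamp loose (value of joint cradle above 0.4 rad and value of joint clamp below 0.3 rad), for 0.2 s.
At the end, for the whole second after the job is handed in: The cradle is at full slant (over 0.40 rad), the clamp tight (over 1.15 rad), and every tube present rests in its own groove: axis within 5 mm and 0.1 rad of the groove, cap towards the low lip, at most 14 mm short of or 12 mm beyond the groove point along the groove (angle between the x axis of each of tube1, tube2, tube3, tube4 and the x axis of groove1, either way round below 0.1 rad and x of tube1_cap in the frame of groove1 between -0.061 and -0.035 m and z of tube1 in the frame of groove1 between -0.005 and 0.005 m and (y of tube1 in the frame of groove1 between -0.005 and 0.005 m or y of tube1 in the frame of groove2 between -0.005 and 0.005 m or y of tube1 in the frame of groove3 between -0.005 and 0.005 m or y of tube1 in the frame of groove4 between -0.005 and 0.005 m) and x of tube2_cap in the frame of groove1 between -0.061 and -0.035 m and z of tube2 in the frame of groove1 between -0.005 and 0.005 m and (y of tube2 in the frame of groove1 between -0.005 and 0.005 m or y of tube2 in the frame of groove2 between -0.005 and 0.005 m or y of tube2 in the frame of groove3 between -0.005 and 0.005 m or y of tube2 in the frame of groove4 between -0.005 and 0.005 m) and x of tube3_cap in the frame of groove1 between -0.061 and -0.035 m and z of tube3 in the frame of groove1 between -0.005 and 0.005 m and (y of tube3 in the frame of groove1 between -0.005 and 0.005 m or y of tube3 in the frame of groove2 between -0.005 and 0.005 m or y of tube3 in the frame of groove3 between -0.005 and 0.005 m or y of tube3 in the frame of groove4 between -0.005 and 0.005 m) and x of tube4_cap in the frame of groove1 between -0.061 and -0.035 m and z of tube4 in the frame of groove1 between -0.005 and 0.005 m and (y of tube4 in the frame of groove1 between -0.005 and 0.005 m or y of tube4 in the frame of groove2 between -0.005 and 0.005 m or y of tube4 in the frame of groove3 between -0.005 and 0.005 m or y of tube4 in the frame of groove4 between -0.005 and 0.005 m) and linear speed of each of tube1, tube2, tube3, tube4 below 0.02 m/s and value of joint cradle above 0.4 rad and value of joint clamp above 1.15 rad); the robot touches nothing.
It fails at once if the cradle is turned while the clamp is tight (value of joint clamp above 0.8 rad and value of joint cradle between 0.08 and 0.37 rad and (velocity of joint cradle above 0.1 rad/s or velocity of joint cradle below -0.1 rad/s)).
It fails at once if a tube is dropped into the cradle instead of being laid in it (let go by the fingers over the stand, it falls faster than 0.45 m/s, as from 10 mm or more) ((linear speed of tube1 above 0.45 m/s and contact force between tube1 and the fingers below 0.05 N and distance between tube1 and the grasp point below 0.08 m and horizontal distance between tube1 and stand below 0.15 m and height (world z) of tube1 above 0.06 m) or (linear speed of tube2 above 0.45 m/s and contact force between tube2 and the fingers below 0.05 N and distance between tube2 and the grasp point below 0.08 m and horizontal distance between tube2 and stand below 0.15 m and height (world z) of tube2 above 0.06 m) or (linear speed of tube3 above 0.45 m/s and contact force between tube3 and the fingers below 0.05 N and distance between tube3 and the grasp point below 0.08 m and horizontal distance between tube3 and stand below 0.15 m and height (world z) of tube3 above 0.06 m) or (linear speed of tube4 above 0.45 m/s and contact force between tube4 and the fingers below 0.05 N and distance between tube4 and the grasp point below 0.08 m and horizontal distance between tube4 and stand below 0.15 m and height (world z) of tube4 above 0.06 m)).
It fails at once if a tube is pressed hard on the stand (over 35 N) (contact force between any of tube1, tube2, tube3, tube4 and stand above 35 N).
It fails at once if another thing on the bench is disturbed (moved over 40 mm) (distance of any of wellplate, dish, counter, tipbox, reagent, jar, forceps from where it was at the start of the episode above 0.04 m).
Of tube1, tube2, tube3, tube4 only 2 to 4 are there at a start; the rules pass over those that are not, and their reading is None.
At some moment in a run one of tube1, tube2, tube3, tube4 may be knocked a few centimetres aside while the robot is not near it.
It also fails if it takes over 210 s, if anything falls off the work surface, if the arm or the gripper's body presses on something with over 40 N, if the wrist force passes 120 N, or if a joint passes its speed limit or range.

## Working session

There is one attempt and no reset: what is moved stays moved. The work goes in short steps, Python scripts to look and compute and a tool call to move; the robot and the scene stay as the last step left them, time stands still between calls to the robot, and variables do not carry over. Pictures are saved under pics/ and viewed, at most 14 in all, crops included, and the job is handed in when it is done.

Besides the shell and the picture viewer there is one more tool, called after "Emit:" by a JSON object that holds its "api" and its "payload", one argument or row to a line. send_rows: Moves the arm, as the interface text tells. Its arguments: {"type":"object","properties":{"steps":{"type":"string"},"newtons":{"type":"number"}},"required":["steps"]}

```bash
ls; mkdir -p pics
cat > h.py <<'E'
import numpy as np, cv2
from cell import r
def cam(n):
    c=r.calibration(n); f=210/np.tan(np.radians(c["vertical_fov"])/2); return f,c["cx"],c["cy"],np.array(c["T"])
def grab(n,name=None):
    p,d=r.grab_frame(n)
    if name: cv2.imwrite(f"pics/{name}.png",cv2.cvtColor(p,cv2.COLOR_RGB2BGR))
    return p,d
def cloud(n,d):
    f,cx,cy,T=cam(n); v,u=np.mgrid[:420,:560]
    P=np.stack([(u-cx)/f*d,(v-cy)/f*d,d],-1)
    W=P@T[:3,:3].T+T[:3,3]; W[d==0]=np.nan
    return W
def proj(n,X):
    f,cx,cy,T=cam(n); p=(np.array(X)-T[:3,3])@T[:3,:3]; return p[...,0]/p[...,2]*f+cx,p[...,1]/p[...,2]*f+cy
E
python3 - <<'E'
from h import *
for n in("scene","top"):
    p,d=grab(n,n+"0"); print(n,cam(n)); np.save(n+"0.npy",np.dstack([cloud(n,d)]))
    cv2.imwrite(f"pics/{n}0.png",cv2.resize(cv2.cvtColor(p,cv2.COLOR_RGB2BGR),(800,600)))
    np.save(n+"0rgb.npy",p)
print(r.state())
E
```

```text
pics
scene (np.float64(392.40971498830334), 279.4585006774026, 207.60418862395045, array([[-0.0977464 ,  0.55742891, -0.82445052,  1.45453868],
       [ 0.99497277,  0.07287418, -0.06869161, -0.00334764],
       [ 0.02179046, -0.82702017, -0.56174977,  0.73923938],
       [ 0.        ,  0.        ,  0.        ,  1.        ]]))
top (np.float64(512.6352410092705), 273.82417085604476, 213.1801743260607, array([[-0.00769298, -0.98860263,  0.15035178,  0.35915744],
       [-0.99984206,  0.0100135 ,  0.01468294, -0.07808781],
       [-0.01602114, -0.15021508, -0.98852352,  1.36817011],
       [ 0.        ,  0.        ,  0.        ,  1.        ]]))
{'clock': 0.1, 'joints': array([-1.28103315,  0.39911947,  0.04504587,  1.53771233, -0.01872766,
        1.20689357, -0.05069984]), 'qd': array([ 7.95731721e-04, -5.41095056e-04,  6.33380667e-04, -4.21859975e-03,
        3.92843868e-05, -3.95487656e-04, -7.49947996e-04]), 'joint_torque': array([ 4.10828507e-03, -4.76261508e+01,  1.37073174e+00, -2.54950941e+01,
        1.20161593e-02,  4.94868349e-03, -8.79891616e-06]), 'position': array([0.24614439, 0.60100152, 0.23038514]), 'orientation': array([-3.13988456e+00,  9.70937877e-05,  2.75292380e+00]), 'force': array([-0.28403969,  0.09041741,  0.39173897]), 'wrist_torque': array([ 0.05468873, -0.06054497,  0.00793321]), 'finger_force': 0.0, 'width': 0.08542184462510874}
```

View pics/top0.png

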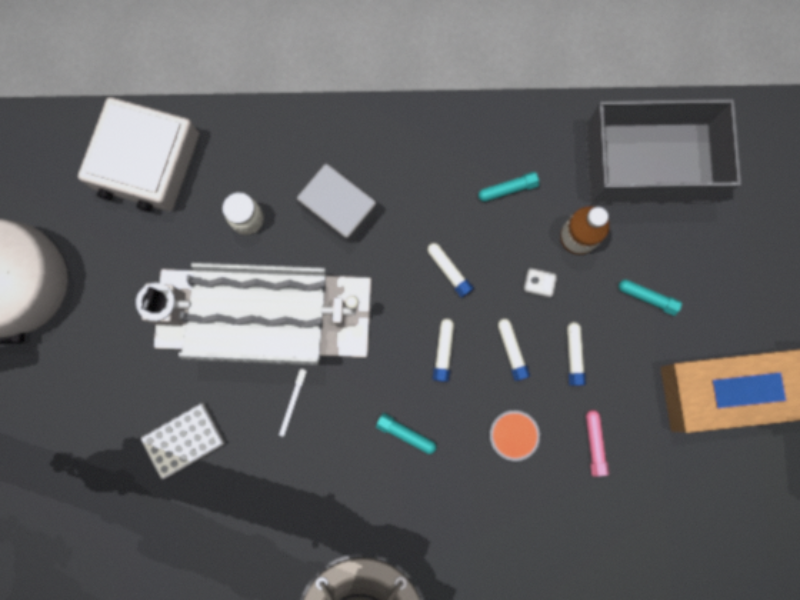

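View pics/scene0.png

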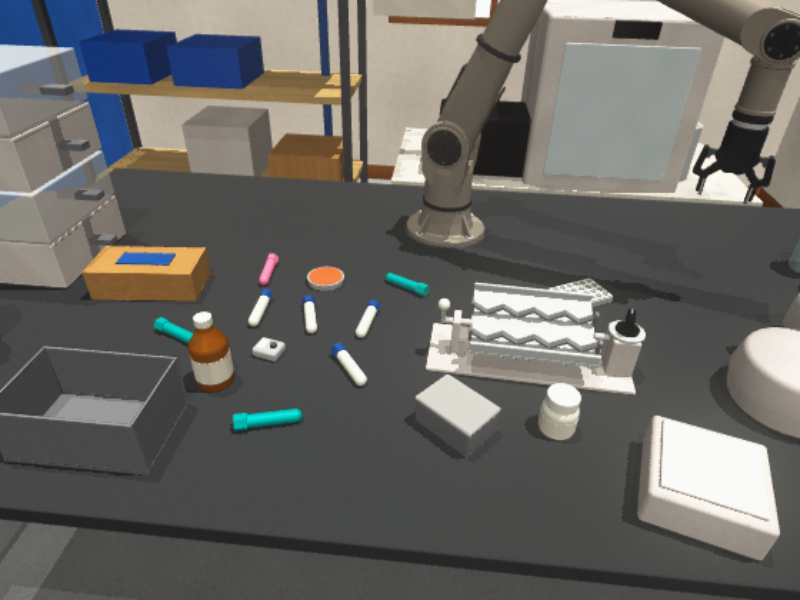

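The four blue-capped white tubes (800×600 top picture) are at (449,269), (444,349), (513,348) and (576,352). Look-alikes are turquoise at (509,187), (650,296) and (405,434), and pink at (597,443), so I exclude those. The stand has its knob at (155,301) and its lever ball at (351,302), with the high lip at the top (world +x).

```bash
cat >> h.py <<'E'
def tubes(p,W):
    """list of (cap xy, centre xy, yaw of x axis cap->round, length) from a top picture"""
    hsv=cv2.cvtColor(p,cv2.COLOR_RGB2HSV); out=[]
    blue=((hsv[...,0]>100)&(hsv[...,0]<130)&(hsv[...,1]>130)&(hsv[...,2]>50)&(W[...,2]<0.15)).astype(np.uint8)
    white=((hsv[...,1]<60)&(hsv[...,2]>130)&(W[...,2]>.012)).astype(np.uint8)
    n,l,s,c=cv2.connectedComponentsWithStats(blue)
    n2,l2,s2,c2=cv2.connectedComponentsWithStats(white)
    for i in range(1,n):
        if not 30<s[i,4]<300: continue
        near=cv2.dilate((l==i).astype(np.uint8),np.ones((7,7)))>0
        ids=[k for k in np.unique(l2[near]) if k>0 and 150<s2[k,4]<1200]
        if not ids: continue
        k=max(ids,key=lambda k:(l2[near]==k).sum())
        # intersect the pixels' rays with the plane z of the axis-ish (0.016)
        m=(l==i)|(l2==k); f,cx,cy,T=cam("top"); v,u=np.nonzero(m)
        R=np.stack([(u-cx)/f,(v-cy)/f,np.ones(len(u))],-1)@T[:3,:3].T
        X=T[:3,3]+R*((0.013-T[2,3])/R[:,2:])
        X=X[:,:2]; q=cv2.minAreaRect((X*1e3).astype(np.float32)); b=l[v,u]==i
        d=X[~b].mean(0)-X[b].mean(0)
        e,ax=np.linalg.eigh(np.cov(X.T)); a=ax[:,1]*np.sign(ax[:,1]@d)
        t=(X-X.mean(0))@a; cen=X.mean(0)+a*(t.max()+t.min())/2
        out.append((X[b].mean(0).round(4),cen.round(4),round(float(np.arctan2(a[1],a[0])),3),(np.ptp(t)*1e3).round(),np.nanmax(W[m][:,2]).round(3),(int(u.mean()),int(v.mean()))))
    return out
E
python3 - <<'E'
from h import *
p=np.load("top0rgb.npy");W=np.load("top00.npy") if 0 else np.load("top0.npy")
for t in tubes(p,W): print(t)
hsv=cv2.cvtColor(p,cv2.COLOR_RGB2HSV)
reg=np.zeros((420,560),bool); reg[180:260,100:265]=1
m=reg&(hsv[...,1]<60)&(hsv[...,2]>110)&(W[...,2]<.016)&(W[...,2]>.005)
r4=cv2.minAreaRect((W[m][:,:2]*1e3).astype(np.float32)); print("foot",m.sum(),r4)
# knob
m=reg&(W[...,2]>.124)&(np.arange(560)<125); K=W[m]; K=K[K[:,1]>0]
print("knob top",len(K),K[:,:2].mean(0),K[:,2].max(),cv2.minAreaRect((K[:,:2]*1e3).astype(np.float32)) if len(K)>2 else 0)
m=reg&(W[...,2]>.10)&(np.arange(560)>235); K=W[m]; print("ball",len(K),np.nanmean(K,0),np.nanmax(K[:,2]) if len(K) else 0)
# scene-cam plate fit
for vv in (190,200,210,220,230,240,250): print(vv,[tuple(W[vv,u].round(3)) for u in (150,190,220)])
im=cv2.cvtColor(p,cv2.COLOR_RGB2BGR); a=cv2.resize(im[170:265,95:270],(700,380),interpolation=2)
b=cv2.cvtColor(np.load("scene0rgb.npy"),cv2.COLOR_RGB2BGR)[190:280,290:460]; b=cv2.resize(b,(700,370)[:2],interpolation=2)[:220] if 0 else cv2.resize(b,(415,220),interpolation=2)
c=np.zeros((600,700,3),np.uint8); c[:380]=a; c[380:,:415]=b; 
tt=cv2.resize(im[160:275,295:415],(230,220)); c[380:,420:650]=tt
cv2.imwrite("pics/crop1.png",c)
E
```

```text
(array([ 0.5948, -0.1945]), array([ 0.6326, -0.166 ]), 0.64, np.float64(116.0), np.float64(0.033), (314, 188))
(array([ 0.4356, -0.2944]), array([ 0.4807, -0.2804]), 0.295, np.float64(114.0), np.float64(0.031), (358, 244))
(array([ 0.4336, -0.148 ]), array([ 0.4797, -0.1537]), -0.131, np.float64(113.0), np.float64(0.032), (310, 245))
(array([ 0.4234, -0.3967]), array([ 0.4706, -0.3961]), 0.016, np.float64(114.0), np.float64(0.033), (402, 248))
foot 1932 ((538.9967041015625, 193.68008422851562), (414.4759216308594, 180.70213317871094), 87.27521514892578)
knob top 102 [0.56263835 0.35822423] 0.1390542415157472 ((561.75439453125, 358.75213623046875), (15.83676528930664, 41.163597106933594), 77.96528625488281)
ball 75 [0.5533298  0.00875938 0.12603617] 0.1370364154841448
190 [(np.float64(0.624), np.float64(0.265), np.float64(0.055)), (np.float64(0.619), np.float64(0.157), np.float64(0.074)), (np.float64(0.617), np.float64(0.079), np.float64(0.078))]
200 [(np.float64(0.593), np.float64(0.259), np.float64(0.077)), (np.float64(0.593), np.float64(0.156), np.float64(0.073)), (np.float64(0.59)
[... 245 characters left out ...]
np.float64(0.252), np.float64(0.099)), (np.float64(0.541), np.float64(0.156), np.float64(0.073)), (np.float64(0.54), np.float64(0.079), np.float64(0.074))]
230 [(np.float64(0.515), np.float64(0.255), np.float64(0.083)), (np.float64(0.513), np.float64(0.153), np.float64(0.085)), (np.float64(0.513), np.float64(0.077), np.float64(0.084))]
240 [(np.float64(0.489), np.float64(0.254), np.float64(0.085)), (np.float64(0.488), np.float64(0.152), np.float64(0.086)), (np.float64(0.487), np.float64(0.076), np.float64(0.09))]
250 [(np.float64(0.462), np.float64(0.247), np.float64(0.108)), (np.float64(0.461), np.float64(0.148), np.float64(0.109)), (np.float64(0.461), np.float64(0.075), np.float64(0.096))]
```

View pics/crop1.png

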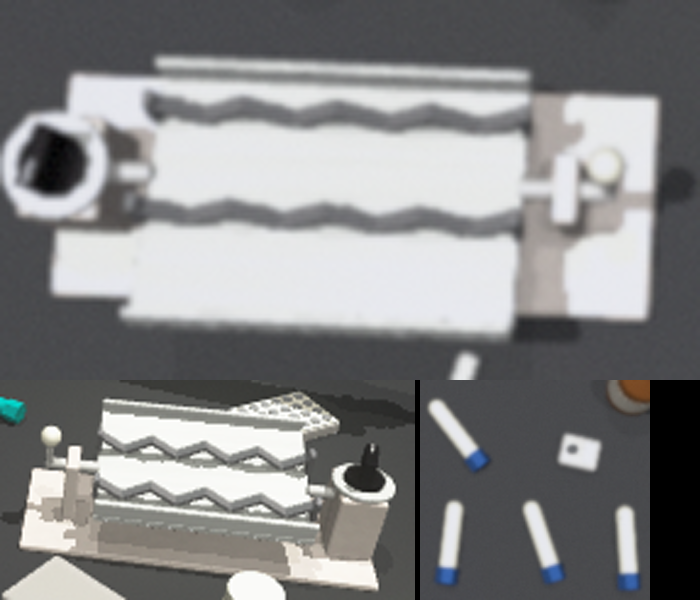

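The crop shows the cradle part-slanted: its low-lip edge is raised and the ball at crop (604,165) leans to +x. The knob bar runs about along world x, so the clamp is loose. The tubes are white with blue caps, as described. Next I refine the stand pose by rays.

```bash
cat >> h.py <<'E'
def ray(n,u,v,z):
    f,cx,cy,T=cam(n); R=T[:3,:3]@np.array([(u-cx)/f,(v-cy)/f,1]); return (T[:3,3]+R*((z-T[2,3])/R[2]))
E
python3 - <<'E'
from h import *
c=lambda x,y,z:ray("top",95+x/4-.4,170+y/4-.4,z)[:2]
C=np.array([c(70,75,.01),c(658,95,.01),c(648,318,.01),c(50,295,.01)])
print(C, C.mean(0)); 
for a,b in((1,0),(2,3),(2,1),(3,0)): print(np.linalg.norm(C[b]-C[a]),np.degrees(np.arctan2(*(C[b]-C[a])[::-1])))
print("disc",c(55,165,.104),"ball",c(604,165,.119),"post",c(565,190,.088), "postend",c(565,155,.088),c(565,225,.088))
p=np.load("top0rgb.npy").astype(int)
# knob black region & disc
reg=p[195:230,92:130]
dark=(reg.sum(-1)<120)
v,u=np.nonzero(dark); print("dark",len(u),ray("top",u.mean()+92,v.mean()+195,.127)[:2])
br=p[180:240,90:125].sum(-1)
W=np.load("scene0.npy"); s=np.load("scene0rgb.npy").astype(int)
K=W[(W[...,2]>.108)&(W[...,2]<.15)&(abs(W[...,1]-.358)<.05)&(abs(W[...,0]-.56)<.05)&(s.sum(-1)<150)]
print("scene knob",len(K),K.mean(0),K.max(0),cv2.minAreaRect((K[:,:2]*1e3).astype(np.float32)))
B=W[(W[...,2]>.105)&(abs(W[...,1]-.009)<.025)&(abs(W[...,0]-.555)<.04)]; print("scene ball",len(B),B.mean(0),B.max(0))
E
```

```text
[[ 0.63833833  0.38051574]
 [ 0.62023331 -0.01861255]
 [ 0.46979563 -0.0114674 ]
 [ 0.48875516  0.38795875]] [0.55428061 0.18459864]
0.3995387064771573 87.40276391550918
0.399875873523811 87.28238528434572
0.1506072666325055 -2.719260569726912
0.14976822632309886 -2.8485948891276904
disc [0.56155538 0.35593696] ball [0.55567774 0.01011179] post [0.54482356 0.03694686] postend [0.56721662 0.03702409] [0.52254636 0.03687003]
dark 118 [0.55903371 0.34723395]
scene knob 89 [0.57693871 0.35497128 0.12499735] [0.588553   0.36682191 0.13524741] ((567.6660766601562, 358.0110168457031), (13.390032768249512, 42.560157775878906), 75.20510864257812)
scene ball 56 [0.56301435 0.00850117 0.12235941] [0.57075533 0.01870607 0.13044605]
```

```bash
cat >> h.py <<'E'
from scipy.spatial.transform import Rotation as Ro
O=np.array([.5543,.184]); YAW=-.0475
def st(x,y): c,s=np.cos(YAW),np.sin(YAW); return O+[c*x-s*y,s*x+c*y]
def go(x,y,z,psi,s=None):
    """turn (tool z) to reach psi, then shift in cm along the tool's axes after that turn (tool down)"""
    s=s or r.state(); R=Ro.from_euler("xyz",s["orientation"]); D=Ro.from_euler("xyz",[np.pi,0,psi])
    rv=(R.inv()*D).as_rotvec(); d=D.inv().apply(np.array([x,y,z])-s["position"])*100
    print("turn",rv.round(3),"rows",round(float(abs(rv[2])/.149),1),"shift cm",d.round(2),"| at",np.round(s["position"],4),np.round(s["orientation"],3),"t",round(s["clock"],1),"F",np.round(s["force"],1),"w",round(s["width"],4))
E
python3 - <<'E'
from h import *
x,y=st(46,0)/1 if 0 else st(.048,-.180); print(x,y); go(x,y,.105,1.523)
E
```

```text
0.5936990749741221 0.0019238816011734605
turn [-1.00e-03  1.00e-03  1.23e+00] rows 8.3 shift cm [-58.18  37.58  12.54] | at [0.2461 0.601  0.2304] [-3.14   0.     2.753] t 0.1 F [-0.3  0.1  0.4] w 0.0854
```

Emit:
{"api": "send_rows", "payload": {
  "steps": "0 0 0 0 0 0 0.137;0 0 0 0 0 0 0.137;0 0 0 0 0 0 0.137;0 0 0 0 0 0 0.137;0 0 0 0 0 0 0.137;0 0 0 0 0 0 0.137;0 0 0 0 0 0 0.137;0 0 0 0 0 0 0.137;0 0 0 0 0 0 0.134"
}}

```text
clock: 1.0
position: [0.2462, 0.6012, 0.2307]
orientation: [-3.141, 0.001, 1.517]
force: [0.3, -0.6, -0.2]
width: -0.0001
finger_force: 0.0
```

Emit:
{"api": "send_rows", "payload": {
  "steps": "0 -4 2.6 0 0 0 0;0 -4 2.6 0 0 0 0;0 -4 2.6 0 0 0 0;0 -4 2.6 0 0 0 0;0 -4 2.6 0 0 0 0;0 -4 2.6 0 0 0 0;0 -4 2.6 0 0 0 0;0 -4 2.6 0 0 0 0;0 -4 2.6 0 0 0 0;0 -4 2.6 0 0 0 0;0 -4 2.6 0 0 0 0;0 -4 2.6 0 0 0 0"
}}

```text
clock: 2.2
position: [0.5354, 0.1055, 0.2311]
orientation: [-3.141, -0.0, 1.523]
force: [1.2, 0.5, -0.5]
width: 0.0001
finger_force: 0.0
```

```bash
python3 -c "
from h import *
x,y=st(.048,-.180); go(x,y,.105,1.523);print(r.state()['joints'].round(2))"
```

```text
turn [-0. -0.  0.] rows 0.0 shift cm [-10.06   6.32  12.61] | at [0.5354 0.1055 0.2311] [-3.141 -0.     1.523] t 2.2 F [ 1.2  0.5 -0.5] w 0.0001
[-0.76  0.24  0.59  1.8  -0.15  1.14 -0.18]
```

Emit:
{"api": "send_rows", "payload": {
  "steps": "0 -3.35 2.1 0 0 0 0;0 -3.35 2.1 0 0 0 0;0 -3.36 2.1 0 0 0 0;0 0 0 4.5 0 0 0;0 0 0 4.5 0 0 0;0 0 0 3.6 0 0 0;0 0 0 0 0 0 0"
}}

```text
clock: 2.9
position: [0.5884, 0.0039, 0.1]
orientation: [-3.13, 0.002, 1.523]
force: [-1.0, -0.7, -0.1]
width: -0.0001
finger_force: 0.0
```

Emit:
{"api": "send_rows", "payload": {
  "steps": "0 0 -1 0 0 0 0;0 0 -0.5 0 0 0 0;0 0 -0.4 0 0 0 0;0 0 -0.3 0 0 0 0;0 0 -0.3 0 0 0 0;0 0 0 0 0 0 0"
}}

```text
clock: 3.5
position: [0.572, 0.0048, 0.1082]
orientation: [3.132, -0.001, 1.523]
force: [7.2, -1.2, 4.0]
width: -0.0002
finger_force: 3.3
```

Emit:
{"api": "send_rows", "payload": {
  "steps": "0 0 -0.3 0 0 0 0;0 0 -0.3 0 0 0 0;0 0 0 0 0 0 0"
}}

```text
clock: 3.8
position: [0.5716, 0.0048, 0.1088]
orientation: [3.119, 0.0, 1.523]
force: [17.6, -2.3, -6.8]
width: -0.0001
finger_force: 9.0
```

Emit:
{"api": "send_rows", "payload": {
  "steps": "0 0 -0.3 0 0 0 0;0 0 0 0 0 0 0;0 0 0 0 0 0 0"
}}

```text
clock: 4.1
position: [0.5715, 0.0047, 0.1091]
orientation: [3.113, 0.001, 1.523]
force: [23.6, -2.4, -11.2]
width: -0.0004
finger_force: 11.8
```

Emit:
{"api": "send_rows", "payload": {
  "steps": "0 0 1.5 0 0 0 0;0 0 1.5 0 0 0 0;0 0 0 -4.5 0 0 0;4 0 0 -4.5 0 0 0;4 0 4 -2 0 0 0;4 0 4 0 0 0 0;4 0 0 0 0 0 0"
}}

```text
clock: 4.8
position: [0.6717, 0.0008, 0.2153]
orientation: [3.14, 0.001, 1.524]
force: [-0.2, -0.2, -0.6]
width: 0.0402
finger_force: 0.0
```

Run:
```python
from h import *
s,ds=grab("scene"); W=cloud("scene",ds)
B=W[(W[...,2]>.105)&(abs(W[...,1]-.009)<.025)&(abs(W[...,0]-.55)<.04)]; print("scene ball",len(B),B.mean(0))
x,y=st(0,.175); print(x,y); go(x,y,.110,2.92)
im=cv2.cvtColor(s,cv2.COLOR_RGB2BGR)[185:285,285:465]; cv2.imwrite("pics/s1.png",cv2.resize(im,(720,400),interpolation=2))
```

```text
scene ball 335 [0.56255688 0.01086113 0.58749225]
0.5626093745062615 0.35880261524163387
turn [-3.000e-03 -1.000e-03 -1.396e+00] rows 9.4 shift cm [18.26 32.62 10.46] | at [6.691e-01 4.000e-04 2.146e-01] [-3.139e+00  1.000e-03  1.524e+00] t 4.8 F [-0.4  0.3 -0.9] w 0.0401
```

View pics/s1.png

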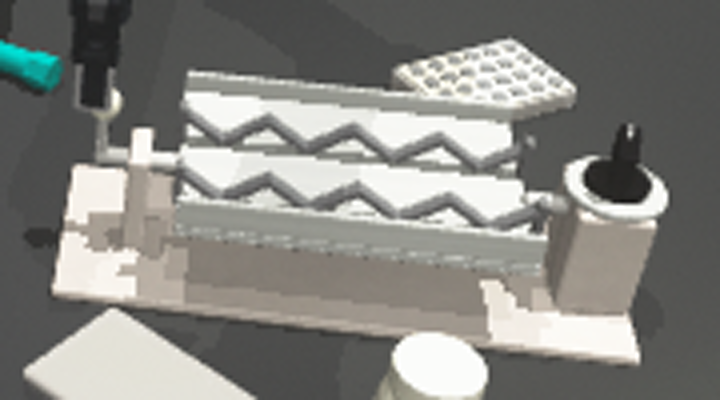

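The cradle is now level (lever upright, both saddle rows at matching height) and the knob bar still points roughly along x. On to the knob.

Emit:
{"api": "send_rows", "payload": {
  "steps": "4 0 0 0 0 0 -0.14;4 0 0 0 0 0 -0.14;4 0 0 0 0 0 -0.14;4 0 0 0 0 0 -0.14;4 0 0 0 0 0 -0.14;4 0 0 0 0 0 -0.14;4 0 0 0 0 0 -0.14;4 0 0 0 0 0 -0.14;4 0 0 0 0 0 -0.14;4 0 0 0 0 0 -0.14"
}}

```text
clock: 5.85
position: [0.6665, -0.0, 0.2149]
orientation: [-3.141, -0.004, 2.929]
force: [-0.5, -0.7, -0.7]
width: 0.0404
finger_force: 0.0
```

Emit:
{"api": "send_rows", "payload": {
  "steps": "4 2.28 4.08 0 0 0 0;4 2.28 4.08 0 0 0 0;4 2.28 4.08 0 0 0 0;4 2.28 4.08 0 0 0 0;4 2.28 4.08 0 0 0 0;4 2.28 4.08 0 0 0 0;4 2.28 4.08 0 0 0 0;4 2.28 4.08 0 0 0 0;4 0 0 0 0 0 0"
}}

```text
clock: 6.75
position: [0.5546, 0.3674, 0.2145]
orientation: [3.139, -0.007, 2.936]
force: [-0.1, -0.1, -0.5]
width: 0.0399
finger_force: 0.0
```

```bash
python3 -c "
from h import *
x,y=st(0,.175); go(x,y,.110,2.92);print(r.state()['joints'].round(2))"
```

```text
turn [ 0.003 -0.007  0.016] rows 0.1 shift cm [-0.97 -0.66 10.45] | at [0.5546 0.3674 0.2145] [ 3.139 -0.007  2.936] t 6.8 F [-0.1 -0.1 -0.5] w 0.0399
[-0.78  0.44  0.18  1.52 -0.09  1.19  0.79]
```

Emit:
{"api": "send_rows", "payload": {
  "steps": "4 -0.97 -0.66 1 0 0 0.016;4 0 0 4 0 0 0;4 0 0 4 0 0 0;4 0 0 1.4 0 0 0;4 0 0 0 0 0 0;4 0 0 0 0 0 0"
}}

```text
clock: 7.35
position: [0.5707, 0.348, 0.1123]
orientation: [-3.141, 0.001, 2.905]
force: [0.2, 0.0, 0.5]
width: 0.0401
finger_force: 0.0
```

Emit:
{"api": "send_rows", "payload": {
  "steps": "0.8 0 0 0 0 0 0;0.8 0 0 0 0 0 0;0.8 0 0 0 0 0 0;0.8 0 0 0 0 0 0;0.8 0 0 0 0 0 0",
  "newtons": 30
}}

```text
clock: 7.85
position: [0.5729, 0.357, 0.1144]
orientation: [3.127, 0.007, 2.909]
force: [6.0, 11.4, -5.7]
width: 0.0133
finger_force: 32.7
```

Emit:
{"api": "send_rows", "payload": {
  "steps": "4 0 0 0 0 0 0;4 0 0 0 0 0 0;4 1.04 0.86 0.1 0 0 0;4 0 0 0 0 0 0;4 0 0 0 0 0 0;4 0 0 0 0 0 0;4 0 0 0 0 0 0"
}}

```text
clock: 8.55
position: [0.562, 0.36, 0.1103]
orientation: [-3.141, 0.0, 2.906]
force: [1.1, -1.0, 0.9]
width: 0.04
finger_force: 0.0
```

```bash
python3 -c "
from h import *
x,y=st(0,.175); go(x,y,.110,2.91);print(r.state()['qd'].round(3))"
```

```text
turn [-0.     0.    -0.004] rows 0.0 shift cm [-0.09 -0.1   0.03] | at [0.562  0.36   0.1103] [-3.141  0.     2.906] t 8.6 F [ 1.1 -1.   0.9] w 0.04
[ 0.003  0.001 -0.002 -0.001 -0.002 -0.001  0.001]
```

Emit:
{"api": "send_rows", "payload": {
  "steps": "0.8 0 0 0 0 0 0;0.8 0 0 0 0 0 0;0.8 0 0 0 0 0 0;0.8 0 0 0 0 0 -0.08;0.8 0 0 0 0 0 -0.08;0.8 0 0 0 0 0 0;0.8 0 0 0 0 0 0;0.8 0 0 0 0 0 0",
  "newtons": 40
}}

```text
clock: 9.35
position: [0.5618, 0.3595, 0.1104]
orientation: [-3.14, -0.0, 3.065]
force: [-1.5, -4.0, 2.7]
width: 0.013
finger_force: 40.7
```

Emit:
{"api": "send_rows", "payload": {
  "steps": "0.8 0 0 0 0 0 0.13;0.8 0 0 0 0 0 0.13;0.8 0 0 0 0 0 0.13;0.8 0 0 0 0 0 0.13;0.8 0 0 0 0 0 0.13;0.8 0 0 0 0 0 0.13;0.8 0 0 0 0 0 0.13;0.8 0 0 0 0 0 0.13;0.8 0 0 0 0 0 0.13;0.8 0 0 0 0 0 0.13;0.8 0 0 0 0 0 0.1;0.8 0 0 0 0 0 0"
}}

```text
clock: 10.55
position: [0.565, 0.3629, 0.1105]
orientation: [3.132, -0.002, 1.669]
force: [7.4, 2.8, -5.7]
width: 0.0133
finger_force: 41.9
```

```bash
python3 -c "
from h import *
s=r.state();print(s['orientation'],s['position'],s['force'],s['wrist_torque'],s['width'],s['finger_force'])"
```

```text
[ 3.13235749e+00 -1.92977819e-03  1.66885004e+00] [0.56500571 0.36287425 0.11052672] [ 7.3990776   2.81573315 -5.70613314] [ 0.49279888 -1.48337085  0.79258335] 0.013346515748278276 41.90830886363983
```

Emit:
{"api": "send_rows", "payload": {
  "steps": "4 0 0 0 0 0 0;4 0 0 0 0 0 0;4 0 0 0 0 0 0;4 0 0 -4 0 0 0;6 0 0 -5 0 0 0;6 0 0 -3 0 0 0;6 0 0 0 0 0 0;6 0 0 0 0 0 0"
}}

```text
clock: 11.35
position: [0.5618, 0.3606, 0.231]
orientation: [3.141, -0.001, 1.667]
force: [0.3, 0.6, 0.2]
width: 0.0598
finger_force: 0.0
```

Run:
```python
from h import *
p,d=grab("top","top1"); W=cloud("top",d)
for t in tubes(p,W): print(t)
a,b=.64,0
T=sorted(tubes(p,W),key=lambda t:-t[1][1]); t=T[0]
g=t[1]+.003*np.array([np.cos(t[2]),np.sin(t[2])]); print("pick",g,t[2]); go(*g,.003,t[2])
```

```text
(array([ 0.5951, -0.1946]), array([ 0.6329, -0.1659]), 0.643, np.float64(116.0), np.float64(0.033), (314, 188))
(array([ 0.4355, -0.2942]), array([ 0.48  , -0.2805]), 0.297, np.float64(114.0), np.float64(0.034), (358, 244))
(array([ 0.4333, -0.1484]), array([ 0.4797, -0.1538]), -0.128, np.float64(113.0), np.float64(0.031), (310, 245))
(array([ 0.4233, -0.397 ]), array([ 0.4706, -0.3962]), 0.021, np.float64(114.0), np.float64(0.033), (402, 248))
pick [ 0.48267546 -0.15418295] -0.128
turn [-1.000e-03  1.000e-03  1.795e+00] rows 12.0 shift cm [-1.2  52.02 22.66] | at [0.561  0.3602 0.2296] [-3.14   0.     1.667] t 11.4 F [-0.4 -0.1  0.4] w 0.0599
```

Emit:
{"api": "send_rows", "payload": {
  "steps": "6 0 0 0 0 0 0.149;6 0 0 0 0 0 0.149;6 0 0 0 0 0 0.149;6 0 0 0 0 0 0.149;6 0 0 0 0 0 0.149;6 0 0 0 0 0 0.149;6 0 0 0 0 0 0.149;6 0 0 0 0 0 0.149;6 0 0 0 0 0 0.149;6 0 0 0 0 0 0.149;6 0 0 0 0 0 0.149;6 0 0 0 0 0 0.149"
}}

```text
clock: 12.6
position: [0.5606, 0.36, 0.2281]
orientation: [3.139, 0.003, -0.128]
force: [0.4, -0.2, 0.2]
width: 0.0602
finger_force: 0.0
```

Emit:
{"api": "send_rows", "payload": {
  "steps": "6 -0.1 4.73 0 0 0 0;6 -0.1 4.73 0 0 0 0;6 -0.1 4.73 0 0 0 0;6 -0.1 4.73 0 0 0 0;6 -0.1 4.73 0 0 0 0;6 -0.1 4.73 0 0 0 0;6 -0.1 4.73 0 0 0 0;6 -0.1 4.73 0 0 0 0;6 -0.1 4.73 0 0 0 0;6 -0.1 4.73 0 0 0 0;6 -0.1 4.72 0 0 0 0;6 0 0 0 0 0 0"
}}

```text
clock: 13.8
position: [0.4841, -0.1626, 0.2297]
orientation: [3.138, 0.002, -0.135]
force: [-1.0, 0.6, -0.6]
width: 0.0599
finger_force: 0.0
```

Emit:
{"api": "send_rows", "payload": {
  "steps": "6 0 0 5 0 0 0;6 0 0 5 0 0 0;6 0 0 5 0 0 0;6 0 0 0 0 0 0;6 0 0 0 0 0 0;6 0 0 0 0 0 0"
}}

```text
clock: 14.4
position: [0.4895, -0.1553, 0.0823]
orientation: [3.141, -0.004, -0.121]
force: [0.1, -0.3, -0.0]
width: 0.0601
finger_force: 0.0
```

```bash
python3 -c "
from h import *
go(.4827,-.1542,.003,-.128);print(r.state()['joints'].round(2))"
```

```text
turn [ 0.    -0.004  0.007] rows 0.0 shift cm [-0.69 -0.02  7.93] | at [ 0.4895 -0.1553  0.0823] [ 3.141 -0.004 -0.121] t 14.4 F [ 0.1 -0.3 -0. ] w 0.0601
[-0.5   0.49  0.92  2.03 -0.52  0.86 -0.98]
```

Emit:
{"api": "send_rows", "payload": {
  "steps": "6 -0.3 0 3 0 0 0;6 0 0 2 0 0 0;6 0 0 0 0 0 0;6 0 0 0 0 0 0;6 0 0 0 0 0 0"
}}

```text
clock: 14.9
position: [0.4868, -0.1547, 0.0323]
orientation: [3.142, -0.004, -0.121]
force: [0.1, -1.0, -0.1]
width: 0.0601
finger_force: 0.0
```

```bash
python3 -c "
from h import *
go(.4827,-.1542,.003,-.128);print(r.state()['qd'].round(3))"
```

```text
turn [ 0.    -0.004  0.007] rows 0.0 shift cm [-0.41 -0.    2.93] | at [ 0.4868 -0.1547  0.0323] [ 3.142 -0.004 -0.121] t 14.9 F [ 0.1 -1.  -0.1] w 0.0601
[ 0.003  0.005 -0.002  0.006 -0.006 -0.004  0.002]
```

Emit:
{"api": "send_rows", "payload": {
  "steps": "6 -0.41 0 1.5 0 -0.004 0.007;6 0 0 1.4 0 0 0;6 0 0 0 0 0 0;2 0 0 0 0 0 0;2 0 0 0 0 0 0;2 0 0 0 0 0 0;2 0 0 0 0 0 0;2 0 0 0 0 0 0",
  "newtons": 25
}}

```text
clock: 15.7
position: [0.4811, -0.154, 0.0016]
orientation: [3.141, 0.003, -0.128]
force: [-0.3, 0.0, 1.0]
width: 0.0232
finger_force: 24.9
```

Emit:
{"api": "send_rows", "payload": {
  "steps": "2 0 0 -2 0 0 0;2 0 0 -4 0 0 0;2 0 0 -5 0 0 0;2 0 0 -5 0 0 -0.04;2 0 0 -4 0 0 -0.04;2 0 0 0 0 0 0;2 0 0 0 0 0 0"
}}

```text
clock: 16.4
position: [0.482, -0.1535, 0.2018]
orientation: [-3.14, 0.002, -0.048]
force: [-0.8, -0.0, -0.8]
width: 0.0229
finger_force: 24.9
```

```bash
python3 -c "
from h import *
x,y=st(.0034,.090);print(x,y);go(x,y,.13,YAW)"
```

```text
0.5619695576993433 0.2737370485624329
turn [-0.002  0.002 -0.   ] rows 0.0 shift cm [  5.96 -43.05   7.18] | at [ 0.482  -0.1535  0.2018] [-3.14e+00  2.00e-03 -4.80e-02] t 16.4 F [-0.8 -0.  -0.8] w 0.0229
```

Emit:
{"api": "send_rows", "payload": {
  "steps": "2 0.6 -4.3 0 0 0 0;2 0.6 -4.3 0 0 0 0;2 0.6 -4.3 0 0 0 0;2 0.6 -4.3 0 0 0 0;2 0.6 -4.3 0 0 0 0;2 0.6 -4.3 0 0 0 0;2 0.6 -4.3 0 0 0 0;2 0.6 -4.3 0 0 0 0;2 0.6 -4.3 0 0 0 0;2 0.6 -4.3 0 0 0 0;2 0 0 0 0 0 0;2 0 0 0 0 0 0"
}}

```text
clock: 17.6
position: [0.5609, 0.2733, 0.1984]
orientation: [3.139, 0.007, -0.046]
force: [0.5, -0.5, -0.1]
width: 0.0231
finger_force: 24.9
```

Emit:
{"api": "send_rows", "payload": {
  "steps": "2 0 0 3 0 0 0;2 0 0 3 0 0 0;2 0 0 1 0 0 0;2 0 0 0 0 0 0;2 0 0 0 0 0 0"
}}

```text
clock: 18.1
position: [0.5627, 0.2719, 0.132]
orientation: [-3.141, 0.003, -0.05]
force: [0.2, 0.4, -1.0]
width: 0.0232
finger_force: 24.9
```

```bash
python3 -c "
from h import *
x,y=st(.0034,.090);print(x,y);go(x,y,.086,YAW);print(r.state()['joints'].round(2))"
```

```text
0.5619695576993433 0.2737370485624329
turn [-0.001  0.003 -0.002] rows 0.0 shift cm [-0.08 -0.18  4.6 ] | at [0.5627 0.2719 0.132 ] [-3.141e+00  3.000e-03 -5.000e-02] t 18.1 F [ 0.2  0.4 -1. ] w 0.0232
[-1.13  0.61  0.88  1.72 -0.53  1.07 -1.7 ]
```

Emit:
{"api": "send_rows", "payload": {
  "steps": "2 -0.08 -0.18 2 0 0 0;2 0 0 1.5 0 0 0;2 0 0 0.7 0 0 0;2 0 0 0.2 0 0 0;2 0 0 0 0 0 0;2 0 0 0 0 0 0"
}}

```text
clock: 18.7
position: [0.5617, 0.2747, 0.0879]
orientation: [-3.141, 0.003, -0.048]
force: [-0.1, 0.5, 0.2]
width: 0.0231
finger_force: 24.9
```

Emit:
{"api": "send_rows", "payload": {
  "steps": "2 0 0 0.1 0 0 0;2 0 0 0 0 0 0"
}}

```text
clock: 18.9
position: [0.5619, 0.2747, 0.087]
orientation: [-3.141, 0.002, -0.048]
force: [-0.3, 0.3, 2.9]
width: 0.0233
finger_force: 25.1
```

Emit:
{"api": "send_rows", "payload": {
  "steps": "2 0 0 0.1 0 0 0;2 0 0 0.1 0 0 0;2 0 0 0 0 0 0"
}}

```text
clock: 19.2
position: [0.562, 0.2747, 0.0862]
orientation: [-3.14, 0.003, -0.049]
force: [-1.7, -0.9, 11.1]
width: 0.0231
finger_force: 26.0
```

Emit:
{"api": "send_rows", "payload": {
  "steps": "2.4 0 0 0 0 0 0;2.8 0 0 0 0 0 0;3.4 0 0 0 0 0 0;4 0 0 0 0 0 0;4 0 0 0 0 0 0;4 0 0 -2 0 0 0;4 0 0 -4 0 0 0;4 0 0 -4 0 0 0;6 0 0 -3 0 0 0;6 0 2 0 0 0 0;6 0 4 0 0 0 0;6 0 4 0 0 0 0"
}}

```text
clock: 20.4
position: [0.556, 0.1735, 0.2134]
orientation: [3.141, 0.005, -0.046]
force: [0.6, -0.4, 0.4]
width: 0.0599
finger_force: 0.0
```

Emit:
{"api": "send_rows", "payload": {
  "steps": "6 0 4.5 0 0 0 0;6 0 4.5 0 0 0 0;6 0 4.5 0 0 0 0;6 0 4.5 0 0 0 0;6 0 4.5 0 0 0 0;6 0 4.5 0 0 0 0;6 0 0 0 0 0 0;6 0 0 0 0 0 0"
}}

```text
clock: 21.2
position: [0.5426, -0.0968, 0.2134]
orientation: [-3.141, 0.005, -0.052]
force: [0.2, 1.2, -0.1]
width: 0.0599
finger_force: 0.0
```

Run:
```python
from h import *
p,d=grab("top"); W=cloud("top",d)
for t in tubes(p,W): print(t)
im=cv2.cvtColor(p,cv2.COLOR_RGB2BGR)[165:270,90:290]; cv2.imwrite("pics/t2.png",cv2.resize(im,(800,420),interpolation=2))
t=[t for t in tubes(p,W) if abs(t[1][1]+.165)<.06 and t[1][0]>.56][0]
g=t[1]+.003*np.array([np.cos(t[2]),np.sin(t[2])]); print("pick",g,t[2]); go(*g,.003,t[2])
```

```text
(array([ 0.4355, -0.2938]), array([ 0.4806, -0.2816]), 0.272, np.float64(113.0), np.float64(0.033), (359, 245))
(array([ 0.4232, -0.3972]), array([ 0.4706, -0.3962]), 0.023, np.float64(114.0), np.float64(0.032), (402, 248))Traceback (most recent call last):
  File "<stdin>", line 5, in <module>
IndexError: list index out of range
```

View pics/t2.png

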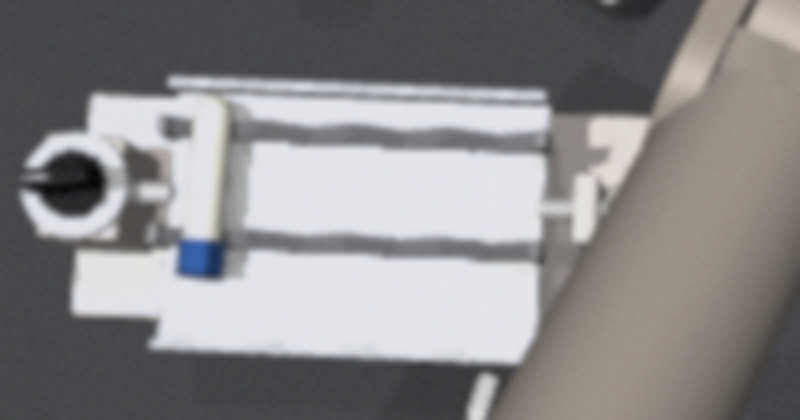

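The tube lies in groove 4 with its cap at (200,257) in the crop, towards the low lip. The knob bar lies along y, so the clamp is tight. Tube B is next.

Run:
```python
from h import *
g=np.array([.4802,-.2808])+.003*np.array([np.cos(.29),np.sin(.29)]); print("pick",g); go(*g,.003,.29)
X=lambda x,y,z:np.array([*st(x,y),z])
print(proj("top",X(-.045,.09,.100)), ray("top",90+200/4-.4,165+257/4-.4,.1), X(-.045,.09,.1))
```

```text
pick [ 0.48307473 -0.27994214]
turn [-0.002  0.005 -0.339] rows 2.3 shift cm [-11.05  16.02  21.03] | at [ 0.5431 -0.0949  0.2133] [-3.14   0.005 -0.049] t 21.2 F [ 0.   0.2 -0.2] w 0.0602
(np.float64(139.8962466110781), np.float64(229.7095860109804)) [0.51579642 0.27684812 0.1       ] [0.51362415 0.27603518 0.1       ]
```

Emit:
{"api": "send_rows", "payload": {
  "steps": "6 0 0 0 0 0.005 -0.113;6 0 0 0 0 0 -0.113;6 0 0 0 0 0 -0.113;6 -2.7 4 0 0 0 0;6 -2.7 4 0 0 0 0;6 -2.7 4 0 0 0 0;6 -2.9 4 0 0 0 0;6 0 0 5 0 0 0;6 0 0 5 0 0 0;6 0 0 5 0 0 0;6 0 0 0 0 0 0;6 0 0 0 0 0 0"
}}

```text
clock: 22.45
position: [0.4849, -0.2787, 0.0639]
orientation: [-3.141, 0.0, 0.293]
force: [-1.0, -0.4, -0.5]
width: 0.0606
finger_force: 0.0
```

Emit:
{"api": "send_rows", "payload": {
  "steps": "6 0 0 2 0 0 0;6 0 0 0 0 0 0;6 0 0 0 0 0 0"
}}

```text
clock: 22.75
position: [0.4862, -0.2801, 0.0462]
orientation: [3.14, -0.004, 0.292]
force: [0.2, -0.6, 0.8]
width: 0.06
finger_force: 0.0
```

```bash
python3 -c "
from h import *
go(.4831,-.2799,.003,.29)"
```

```text
turn [ 0.002 -0.004  0.002] rows 0.0 shift cm [-0.29 -0.11  4.32] | at [ 0.4862 -0.2801  0.0462] [ 3.14  -0.004  0.292] t 22.8 F [ 0.2 -0.6  0.8] w 0.06
```

Emit:
{"api": "send_rows", "payload": {
  "steps": "6 -0.22 -0.1 2 0 -0.004 0;6 0 0 2 0 0 0;6 0 0 0.2 0 0 0;6 0 0 0 0 0 0;2 0 0 0 0 0 0;2 0 0 0 0 0 0;2 0 0 0 0 0 0;2 0 0 0 0 0 0;2 0 0 0 0 0 0",
  "newtons": 25
}}

```text
clock: 23.65
position: [0.4828, -0.28, 0.003]
orientation: [3.141, 0.001, 0.291]
force: [-0.4, 0.8, 6.2]
width: 0.0229
finger_force: 24.8
```

```bash
python3 -c "
from h import *
x,y=st(.005,.030);print(x,y);go(x,y,.13,YAW)"
```

```text
0.5607188246365487 0.21372875191267263
turn [0.001 0.001 0.338] rows 2.3 shift cm [  5.44 -49.68 -12.7 ] | at [ 0.4828 -0.28    0.003 ] [3.141e+00 1.000e-03 2.910e-01] t 23.6 F [-0.4  0.8  6.2] w 0.0229
```

Emit:
{"api": "send_rows", "payload": {
  "steps": "2 0 0 -2 0 0 0;2 0 0 -4 0 0 0;2 0 0 -4.5 0 0 0.113;2 0 0 -4.5 0 0 0.113;2 0 0 -4 0 0 0.112;2 0 0 0 0 0 0"
}}

```text
clock: 24.25
position: [0.4853, -0.2818, 0.1971]
orientation: [3.137, -0.006, -0.049]
force: [0.1, -1.0, -1.1]
width: 0.0228
finger_force: 24.8
```

Emit:
{"api": "send_rows", "payload": {
  "steps": "2 0.5 -4.5 0 0 0 0;2 0.5 -4.5 0 0 0 0;2 0.5 -4.5 0 0 0 0;2 0.5 -4.5 0 0 0 0;2 0.5 -4.5 0 0 0 0;2 0.5 -4.5 0 0 0 0;2 0.5 -4.5 0 0 0 0;2 0.5 -4.5 0 0 0 0;2 0.5 -4.5 0 0 0 0;2 0.5 -4.6 0 0 0 0;2 0.4 -4.6 0 0 0 0;2 0 0 0 0 0 0"
}}

```text
clock: 25.45
position: [0.5589, 0.2243, 0.1893]
orientation: [-3.14, 0.005, -0.034]
force: [-0.7, -0.4, -0.6]
width: 0.0226
finger_force: 24.9
```

Emit:
{"api": "send_rows", "payload": {
  "steps": "2 0 0 3 0 0 0;2 0 0 3 0 0 0;2 0 0 0 0 0 0;2 0 0 0 0 0 0;2 0 0 0 0 0 0"
}}

```text
clock: 25.95
position: [0.5608, 0.2144, 0.1328]
orientation: [-3.141, 0.001, -0.047]
force: [0.0, 0.3, 0.5]
width: 0.0228
finger_force: 24.9
```

```bash
python3 -c "
from h import *
x,y=st(.005,.030);go(x,y,.0885,YAW)"
```

```text
turn [-0.     0.001  0.   ] rows 0.0 shift cm [-0.    0.06  4.43] | at [0.5608 0.2144 0.1328] [-3.141e+00  1.000e-03 -4.700e-02] t 25.9 F [0.  0.3 0.5] w 0.0228
```

Emit:
{"api": "send_rows", "payload": {
  "steps": "2 0 0.03 2 0 0 0;2 0 0 1.5 0 0 0;2 0 0 0.6 0 0 0;2 0 0 0 0 0 0;2 0 0 0.1 0 0 0;2 0 0 0.1 0 0 0;2 0 0 0 0 0 0"
}}

```text
clock: 26.65
position: [0.5602, 0.2144, 0.089]
orientation: [3.142, 0.002, -0.047]
force: [0.1, 0.3, 0.4]
width: 0.0229
finger_force: 24.9
```

Emit:
{"api": "send_rows", "payload": {
  "steps": "2 0 0 0.1 0 0 0;2 0 0 0 0 0 0"
}}

```text
clock: 26.85
position: [0.5603, 0.2144, 0.0881]
orientation: [3.142, 0.001, -0.047]
force: [-0.0, 0.6, 2.7]
width: 0.0229
finger_force: 25.1
```

Emit:
{"api": "send_rows", "payload": {
  "steps": "2 0 0 0.05 0 0 0;2.4 0 0 0 0 0 0;2.8 0 0 0 0 0 0;3.4 0 0 0 0 0 0;4 0 0 0 0 0 0;4 0 0 0 0 0 0;4 0 0 -2 0 0 0;4 0 0 -4 0 0 0;4 0 0 -4 0 0 0;6 0 0 -3 0 0 0;6 0 0 0 0 0 0"
}}

```text
clock: 27.95
position: [0.5629, 0.2144, 0.2215]
orientation: [-3.139, -0.005, -0.047]
force: [-0.4, -1.0, -0.1]
width: 0.0601
finger_force: 0.0
```

Run:
```python
from h import *
p,d=grab("top"); W=cloud("top",d)
for t in tubes(p,W):
    print(t)
    if t[1][1]<-.05:
        g=t[1]+.003*np.array([np.cos(t[2]),np.sin(t[2])]); print("pick",g,t[2]); go(*g,.003,t[2])
```

```text
(array([ 0.5949, -0.1945]), array([ 0.6327, -0.166 ]), 0.639, np.float64(116.0), np.float64(0.032), (314, 188))
pick [ 0.63510808 -0.16421082] 0.639
turn [-0.001 -0.001 -0.686] rows 4.6 shift cm [-16.66  34.8   21.6 ] | at [0.5613 0.2145 0.219 ] [-3.14e+00 -1.00e-03 -4.70e-02] t 28.0 F [-0.5  0.7 -0.7] w 0.0598
(array([ 0.4235, -0.3972]), array([ 0.4707, -0.3963]), 0.022, np.float64(114.0), np.float64(0.031), (402, 247))
pick [ 0.47369927 -0.39623401] 0.022
turn [-0.002 -0.001 -0.069] rows 0.5 shift cm [-10.1   60.86  21.6 ] | at [0.5613 0.2145 0.219 ] [-3.14e+00 -1.00e-03 -4.70e-02] t 28.0 F [-0.5  0.7 -0.7] w 0.0598
```

Emit:
{"api": "send_rows", "payload": {
  "steps": "6 0 0 0 0 0 -0.137;6 0 0 0 0 0 -0.137;6 0 0 0 0 0 -0.137;6 0 0 0 0 0 -0.137;6 0 0 0 0 0 -0.138"
}}

```text
clock: 28.5
position: [0.5588, 0.2142, 0.2151]
orientation: [-3.14, 0.006, 0.645]
force: [-0.1, 0.1, -0.1]
width: 0.0601
finger_force: 0.0
```

Emit:
{"api": "send_rows", "payload": {
  "steps": "6 -1.85 3.87 0 0 0 0;6 -1.85 3.87 0 0 0 0;6 -1.85 3.87 0 0 0 0;6 -1.85 3.87 0 0 0 0;6 -1.85 3.87 0 0 0 0;6 -1.85 3.87 0 0 0 0;6 -1.85 3.87 0 0 0 0;6 -1.85 3.87 0 0 0 0;6 -1.85 3.84 0 0 0 0;6 0 0 0 0 0 0;6 0 0 0 0 0 0"
}}

```text
clock: 29.6
position: [0.6326, -0.1656, 0.2152]
orientation: [-3.138, 0.004, 0.635]
force: [0.5, 0.4, 0.3]
width: 0.0603
finger_force: 0.0
```

Emit:
{"api": "send_rows", "payload": {
  "steps": "6 0 0 5 0 0 0;6 0 0 5 0 0 0;6 0 0 5 0 0 0;6 0 0 2 0 0 0;6 0 0 0 0 0 0;6 0 0 0 0 0 0;6 0 0 0 0 0 0"
}}

```text
clock: 30.3
position: [0.6349, -0.1641, 0.0488]
orientation: [3.141, 0.0, 0.64]
force: [-0.2, -0.4, -0.1]
width: 0.0601
finger_force: 0.0
```

```bash
python3 -c "
from h import *
go(.6351,-.1642,.003,.64)"
```

```text
turn [ 0.001  0.    -0.   ] rows 0.0 shift cm [0.02 0.02 4.58] | at [ 0.6349 -0.1641  0.0488] [3.141 0.    0.64 ] t 30.3 F [-0.2 -0.4 -0.1] w 0.0601
```

Emit:
{"api": "send_rows", "payload": {
  "steps": "6 0 0 2.3 0 0 0;6 0 0 2 0 0 0;6 0 0 0.2 0 0 0;6 0 0 0 0 0 0;2 0 0 0 0 0 0;2 0 0 0 0 0 0;2 0 0 0 0 0 0;2 0 0 0 0 0 0;2 0 0 0 0 0 0",
  "newtons": 25
}}

```text
clock: 31.2
position: [0.6342, -0.1648, 0.0033]
orientation: [3.141, 0.001, 0.639]
force: [-1.4, 0.6, 5.7]
width: 0.0227
finger_force: 24.5
```

```bash
python3 -c "
from h import *
x,y=st(.005,-.030);print(x,y);go(x,y,.13,YAW)"
```

```text
0.5578698962344019 0.15379642668696958
turn [0.001 0.001 0.686] rows 4.6 shift cm [ -9.14 -31.46 -12.67] | at [ 0.6342 -0.1648  0.0033] [3.141e+00 1.000e-03 6.390e-01] t 31.2 F [-1.4  0.6  5.7] w 0.0227
```

Emit:
{"api": "send_rows", "payload": {
  "steps": "2 0 0 -2 0 0 0;2 0 0 -4 0 0 0.137;2 0 0 -4.5 0 0 0.137;2 0 0 -4.5 0 0 0.137;2 0 0 -4 0 0 0.137;2 0 0 0 0 0 0.138;2 0 0 0 0 0 0"
}}

```text
clock: 31.9
position: [0.6342, -0.1643, 0.1929]
orientation: [3.14, 0.001, -0.047]
force: [-0.7, 0.1, -0.5]
width: 0.0225
finger_force: 24.7
```

Emit:
{"api": "send_rows", "payload": {
  "steps": "2 -1.15 -3.93 0 0 0 0;2 -1.15 -3.93 0 0 0 0;2 -1.15 -3.93 0 0 0 0;2 -1.15 -3.93 0 0 0 0;2 -1.15 -3.93 0 0 0 0;2 -1.15 -3.93 0 0 0 0;2 -1.15 -3.93 0 0 0 0;2 -1.15 -3.93 0 0 0 0;2 0 0 0 0 0 0;2 0 0 0 0 0 0"
}}

```text
clock: 32.9
position: [0.5554, 0.1554, 0.1905]
orientation: [3.14, 0.005, -0.041]
force: [0.5, -0.3, -0.4]
width: 0.0232
finger_force: 24.7
```

Emit:
{"api": "send_rows", "payload": {
  "steps": "2 0 0 3 0 0 0;2 0 0 3 0 0 0;2 0 0 0 0 0 0;2 0 0 0 0 0 0;2 0 0 0 0 0 0"
}}

```text
clock: 33.4
position: [0.5577, 0.153, 0.1334]
orientation: [3.141, 0.0, -0.048]
force: [0.7, -0.1, -0.6]
width: 0.0231
finger_force: 24.7
```

```bash
python3 -c "
from h import *
x,y=st(.004,-.030);go(x,y,.0885,YAW)"
```

```text
turn [ 0.     0.    -0.001] rows 0.0 shift cm [-0.09 -0.08  4.49] | at [0.5577 0.153  0.1334] [ 3.141  0.    -0.048] t 33.4 F [ 0.7 -0.1 -0.6] w 0.0231
```

Emit:
{"api": "send_rows", "payload": {
  "steps": "2 -0.05 -0.05 2 0 0 0;2 0 0 1.5 0 0 0;2 0 0 0.6 0 0 0;2 0 0 0 0 0 0;2 0 0 0.1 0 0 0;2 0 0 0.1 0 0 0;2 0 0 0.1 0 0 0;2 0 0 0 0 0 0"
}}

```text
clock: 34.2
position: [0.5566, 0.1547, 0.0886]
orientation: [3.142, 0.001, -0.047]
force: [0.2, 0.1, 2.8]
width: 0.0231
finger_force: 24.9
```

Emit:
{"api": "send_rows", "payload": {
  "steps": "2 0 0 0.1 0 0 0;2 0 0 0 0 0 0"
}}

```text
clock: 34.4
position: [0.5567, 0.1545, 0.0882]
orientation: [-3.141, 0.001, -0.047]
force: [-1.3, 0.7, 6.7]
width: 0.023
finger_force: 25.4
```

Emit:
{"api": "send_rows", "payload": {
  "steps": "2.4 0 0 0 0 0 0;2.8 0 0 0 0 0 0;3.4 0 0 0 0 0 0;4 0 0 0 0 0 0;4 0 0 0 0 0 0;4 0 0 -2 0 0 0;4 0 0 -4 0 0 0;4 0 0 -4 0 0 0;6 0 0 -3 0 0 0;6 0 0 0 0 0 0;6 0 0 0 0 0 0"
}}

```text
clock: 35.5
position: [0.5563, 0.1548, 0.2171]
orientation: [-3.141, 0.002, -0.047]
force: [0.5, 0.6, 0.0]
width: 0.0602
finger_force: 0.0
```

Run:
```python
from h import *
p,d=grab("top"); W=cloud("top",d)
for t in tubes(p,W):
    print(t)
    if t[1][1]<-.05:
        g=t[1]+.003*np.array([np.cos(t[2]),np.sin(t[2])]); print("pick",g,t[2]); go(*g,.003,t[2])
```

```text
(array([ 0.4231, -0.3973]), array([ 0.4706, -0.3962]), 0.022, np.float64(114.0), np.float64(0.031), (402, 248))
pick [ 0.47359927 -0.39613401] 0.022
turn [ 0.     0.004 -0.069] rows 0.5 shift cm [-9.41 54.9  21.31] | at [0.5556 0.1548 0.2161] [ 3.141  0.004 -0.047] t 35.5 F [ 0.  -0.6 -0.2] w 0.0597
```

Emit:
{"api": "send_rows", "payload": {
  "steps": "6 0 0 0 0 0.004 -0.069;6 -0.8 4.57 0 0 0 0;6 -0.8 4.57 0 0 0 0;6 -0.8 4.57 0 0 0 0;6 -0.8 4.57 0 0 0 0;6 -0.8 4.57 0 0 0 0;6 -0.8 4.57 0 0 0 0;6 -0.8 4.57 0 0 0 0;6 -0.8 4.57 0 0 0 0;6 -0.8 4.57 0 0 0 0;6 -0.8 4.57 0 0 0 0;6 -0.8 4.6 0 0 0 0"
}}

```text
clock: 36.75
position: [0.4783, -0.351, 0.2152]
orientation: [-3.14, 0.001, 0.022]
force: [1.7, -0.5, 1.6]
width: 0.0601
finger_force: 0.0
```

Emit:
{"api": "send_rows", "payload": {
  "steps": "6 -0.6 4.6 0 0 0 0;6 0 0 5 0 0 0;6 0 0 5 0 0 0;6 0 0 5 0 0 0;6 0 0 2 0 0 0;6 0 0 0 0 0 0;6 0 0 0 0 0 0;6 0 0 0 0 0 0"
}}

```text
clock: 37.55
position: [0.4752, -0.3974, 0.0486]
orientation: [3.139, -0.003, 0.022]
force: [0.3, 0.3, 0.3]
width: 0.0599
finger_force: 0.0
```

```bash
python3 -c "
from h import *
go(.4736,-.3961,.003,.022)"
```

```text
turn [ 0.002 -0.003 -0.   ] rows 0.0 shift cm [-0.15 -0.13  4.56] | at [ 0.4752 -0.3974  0.0486] [ 3.139e+00 -3.000e-03  2.200e-02] t 37.5 F [0.3 0.3 0.3] w 0.0599
```

Emit:
{"api": "send_rows", "payload": {
  "steps": "6 -0.1 -0.1 2.3 0 -0.003 0;6 0 0 2 0 0 0;6 0 0 0.2 0 0 0;6 0 0 0 0 0 0;2 0 0 0 0 0 0;2 0 0 0 0 0 0;2 0 0 0 0 0 0;2 0 0 0 0 0 0;2 0 0 0 0 0 0",
  "newtons": 25
}}

```text
clock: 38.45
position: [0.4741, -0.3962, 0.0034]
orientation: [3.14, 0.0, 0.022]
force: [-1.5, 0.9, 6.6]
width: 0.0235
finger_force: 24.7
```

Emit:
{"api": "send_rows", "payload": {
  "steps": "2 0 0 -2 0 0 0;2 0 0 -4 0 0 0;2 0 0 -4.5 0 0 0;2 0 0 -4.5 0 0 0.035;2 0 0 -4 0 0 0.034;2 0 0 0 0 0 0;2 0 0 0 0 0 0"
}}

```text
clock: 39.15
position: [0.474, -0.3953, 0.1926]
orientation: [3.141, 0.0, -0.047]
force: [0.1, 0.8, -1.0]
width: 0.0228
finger_force: 24.8
```

```bash
python3 -c "
from h import *
x,y=st(.004,-.090);print(x,y);go(x,y,.13,YAW)"
```

```text
0.55402209574516 0.09391158360130232
turn [0.001 0.    0.001] rows 0.0 shift cm [  5.67 -49.25   6.26] | at [ 0.474  -0.3953  0.1926] [ 3.141  0.    -0.047] t 39.1 F [ 0.1  0.8 -1. ] w 0.0228
```

Emit:
{"api": "send_rows", "payload": {
  "steps": "2 0.52 -4.48 0 0 0 0;2 0.52 -4.48 0 0 0 0;2 0.52 -4.48 0 0 0 0;2 0.52 -4.48 0 0 0 0;2 0.52 -4.48 0 0 0 0;2 0.52 -4.48 0 0 0 0;2 0.52 -4.48 0 0 0 0;2 0.52 -4.48 0 0 0 0;2 0.52 -4.48 0 0 0 0;2 0.52 -4.48 0 0 0 0;2 0.52 -4.45 0 0 0 0;2 0 0 0 0 0 0"
}}

```text
clock: 40.35
position: [0.5536, 0.1031, 0.1887]
orientation: [-3.141, 0.006, -0.034]
force: [0.1, 0.5, -0.2]
width: 0.0231
finger_force: 24.9
```

Emit:
{"api": "send_rows", "payload": {
  "steps": "2 0 0 3 0 0 0;2 0 0 3 0 0 0;2 0 0 0 0 0 0;2 0 0 0 0 0 0;2 0 0 0 0 0 0"
}}

```text
clock: 40.85
position: [0.5548, 0.0933, 0.1327]
orientation: [3.141, 0.0, -0.048]
force: [0.6, -0.4, -0.1]
width: 0.0228
finger_force: 24.9
```

```bash
python3 -c "
from h import *
x,y=st(.005,-.090);go(x,y,.0885,YAW)"
```

```text
turn [ 0.001  0.    -0.   ] rows 0.0 shift cm [ 0.02 -0.06  4.42] | at [0.5548 0.0933 0.1327] [ 3.141  0.    -0.048] t 40.9 F [ 0.6 -0.4 -0.1] w 0.0228
```

Emit:
{"api": "send_rows", "payload": {
  "steps": "2 0 -0.05 2 0 0 0;2 0 0 1.5 0 0 0;2 0 0 0.6 0 0 0;2 0 0 0 0 0 0;2 0 0 0.1 0 0 0;2 0 0 0.1 0 0 0;2 0 0 0 0 0 0"
}}

```text
clock: 41.55
position: [0.5546, 0.0944, 0.0893]
orientation: [3.141, 0.001, -0.047]
force: [-0.4, 0.0, 0.4]
width: 0.0229
finger_force: 24.9
```

Emit:
{"api": "send_rows", "payload": {
  "steps": "2 0 0 0.1 0 0 0;2 0 0 0 0 0 0"
}}

```text
clock: 41.75
position: [0.5547, 0.0944, 0.0883]
orientation: [3.141, 0.0, -0.047]
force: [0.9, 0.9, 3.2]
width: 0.0227
finger_force: 25.2
```

Contact. I release gently, rise, and move off so the camera has a clear view.

Emit:
{"api": "send_rows", "payload": {
  "steps": "2 0 0 0.05 0 0 0;2.4 0 0 0 0 0 0;2.8 0 0 0 0 0 0;3.4 0 0 0 0 0 0;4 0 0 0 0 0 0;4 0 0 0 0 0 0;4 0 0 -2 0 0 0;4 0 0 -4 0 0 0;4 0 0 -4 0 0 0;4 0 0 -3 0 0 0;4 0 0 0 0 0 0;4 0 0 0 0 0 0"
}}

```text
clock: 42.95
position: [0.5542, 0.0946, 0.2174]
orientation: [-3.141, 0.001, -0.047]
force: [-0.6, 0.2, -0.4]
width: 0.04
finger_force: 0.0
```

Run:
```python
from h import *
p,d=grab("scene"); q,_=grab("top")
a=cv2.cvtColor(p,cv2.COLOR_RGB2BGR)[180:285,285:465]; b=cv2.cvtColor(q,cv2.COLOR_RGB2BGR)[165:270,90:290]
cv2.imwrite("pics/b3.png",np.vstack([cv2.resize(a,(510,298),interpolation=2),cv2.resize(b,(510,268),interpolation=2)]))
x,y=st(0,.175); go(x,y,.110,1.67-np.pi);go(x,y,.110,1.67); print(r.state()["joints"].round(2))
```

```text
turn [0.004 0.003 1.425] rows 9.6 shift cm [-26.2   -3.55  10.59] | at [0.5533 0.0946 0.2159] [ 3.141  0.004 -0.047] t 43.0 F [-0.5  0.   0.2] w 0.0401
turn [-0.003  0.004 -1.717] rows 11.5 shift cm [26.2   3.55 10.59] | at [0.5533 0.0946 0.2159] [ 3.141  0.004 -0.047] t 43.0 F [-0.5  0.   0.2] w 0.0401
[-1.11  0.5   1.18  1.79 -0.5   1.2  -1.4 ]
```

View pics/b3.png

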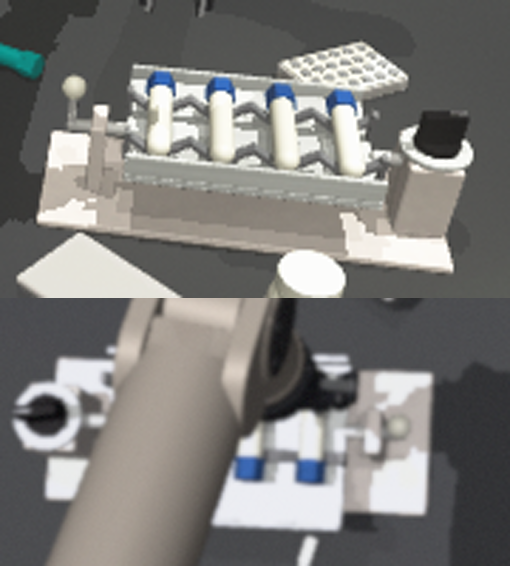

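All four tubes lie in separate grooves with their caps to the low lip: scene crop, caps at (162,84), (220,92), (281,97), (343,103). The knob bar is crosswise, so still tight. Next I loosen the clamp.

Emit:
{"api": "send_rows", "payload": {
  "steps": "4 0 0 0 0 0.003 -0.143;4 0 0 0 0 0 -0.143;4 0 0 0 0 0 -0.143;4 0 0 0 0 0 -0.143;4 0 0 0 0 0 -0.143;4 0 0 0 0 0 -0.143;4 0 0 0 0 0 -0.143;4 0 0 0 0 0 -0.143;4 0 0 0 0 0 -0.143;4 0 0 0 0 0 -0.143;4 0 0 0 0 0 -0.143;4 0 0 0 0 0 -0.143"
}}

```text
clock: 44.25
position: [0.5531, 0.0943, 0.2156]
orientation: [-3.14, 0.001, 1.675]
force: [-0.2, -0.2, -0.0]
width: 0.0404
finger_force: 0.0
```

Emit:
{"api": "send_rows", "payload": {
  "steps": "4 4.37 0.6 0 0 0 0;4 4.37 0.6 0 0 0 0;4 4.37 0.6 0 0 0 0;4 4.37 0.6 0 0 0 0;4 4.37 0.6 0 0 0 0;4 4.35 0.55 0 0 0 0;4 0 0 0 0 0 0;4 0 0 3 0 0 0;4 0 0 3 0 0 0;4 0 0 0 0 0 0;4 0 0 0 0 0 0;4 0 0 0 0 0 0"
}}

```text
clock: 45.45
position: [0.565, 0.3585, 0.1584]
orientation: [3.139, -0.0, 1.668]
force: [0.0, -0.2, 0.6]
width: 0.0402
finger_force: 0.0
```

```bash
python3 -c "
from h import *
x,y=st(0,.175); go(x,y,.110,1.685)"
```

```text
turn [ 0.003 -0.    -0.017] rows 0.1 shift cm [ 0.05 -0.23  4.84] | at [0.565  0.3585 0.1584] [ 3.139 -0.     1.668] t 45.5 F [ 0.  -0.2  0.6] w 0.0402
```

Emit:
{"api": "send_rows", "payload": {
  "steps": "4 0.05 -0.2 2 0 0 -0.017;4 0 0 2 0 0 0;4 0 0 0.8 0 0 0;4 0 0 0 0 0 0;4 0 0 0 0 0 0;0.8 0 0 0 0 0 0;0.8 0 0 0 0 0 0;0.8 0 0 0 0 0 0;0.8 0 0 0 0 0 0;0.8 0 0 0 0 0 0",
  "newtons": 40
}}

```text
clock: 46.45
position: [0.5653, 0.3595, 0.1108]
orientation: [3.133, -0.001, 1.686]
force: [5.9, 1.4, -2.1]
width: 0.0131
finger_force: 42.0
```

Emit:
{"api": "send_rows", "payload": {
  "steps": "0.8 0 0 0 0 0 -0.13;0.8 0 0 0 0 0 -0.13;0.8 0 0 0 0 0 -0.13;0.8 0 0 0 0 0 -0.13;0.8 0 0 0 0 0 -0.13;0.8 0 0 0 0 0 -0.13;0.8 0 0 0 0 0 -0.13;0.8 0 0 0 0 0 -0.13;0.8 0 0 0 0 0 -0.13;0.8 0 0 0 0 0 -0.13;0.8 0 0 0 0 0 -0.12;0.8 0 0 0 0 0 0"
}}

```text
clock: 47.65
position: [0.5651, 0.3591, 0.1108]
orientation: [3.139, 0.007, 3.102]
force: [4.7, 1.5, -0.4]
width: 0.0133
finger_force: 42.7
```

Emit:
{"api": "send_rows", "payload": {
  "steps": "4 0 0 0 0 0 0;4 0 0 0 0 0 0;4 0 0 0 0 0 0;4 0 0 -4 0 0 0;0 0 0 -5 0 0 0;0 0 0 -2 0 0 0.143;0 0 0 0 0 0 0.143;0 0 0 0 0 0 0.143;0 0 0 0 0 0 0.143;0 0 0 0 0 0 0.143;0 0 0 0 0 0 0.143;0 0 0 0 0 0 0.143"
}}

```text
clock: 48.85
position: [0.5612, 0.359, 0.2188]
orientation: [-3.141, 0.001, 2.099]
force: [-0.6, 0.4, 0.2]
width: 0.0001
finger_force: 0.0
```

Emit:
{"api": "send_rows", "payload": {
  "steps": "0 0 0 0 0 0 0.143;0 0 0 0 0 0 0.143;0 0 0 0 0 0 0.143;0 0 0 0 0 0 0.143;0 0 0 0 0 0 0;0 0 0 0 0 0 0"
}}

```text
clock: 49.45
position: [0.5614, 0.3591, 0.2188]
orientation: [3.141, 0.001, 1.536]
force: [-0.8, -0.5, 0.3]
width: -0.0001
finger_force: 0.0
```

```bash
python3 -c "
from h import *
x,y=st(-.045,-.180); print(x,y);go(x,y,.103,1.523)"
```

```text
0.5008039708742824 0.006339720624500972
turn [0.001 0.001 0.013] rows 0.1 shift cm [-35.53  -4.37  11.58] | at [0.5614 0.3591 0.2188] [3.141e+00 1.000e-03 1.536e+00] t 49.5 F [-0.8 -0.5  0.3] w -0.0001
```

Emit:
{"api": "send_rows", "payload": {
  "steps": "0 0 0 0 0 0 0.013;0 -4.44 -0.55 0 0 0 0;0 -4.44 -0.55 0 0 0 0;0 -4.44 -0.55 0 0 0 0;0 -4.44 -0.55 0 0 0 0;0 -4.44 -0.55 0 0 0 0;0 -4.44 -0.55 0 0 0 0;0 -4.44 -0.55 0 0 0 0;0 -4.44 -0.55 0 0 0 0;0 0 0 0 0 0 0;0 0 0 0 0 0 0"
}}

```text
clock: 50.55
position: [0.4997, 0.0054, 0.2196]
orientation: [3.14, -0.001, 1.517]
force: [-0.3, 0.2, -0.6]
width: 0.0
finger_force: 0.0
```

```bash
python3 -c "
from h import *
x,y=st(-.045,-.180); print(x,y);go(x,y,.103,1.523)"
```

```text
0.5008039708742824 0.006339720624500972
turn [ 0.002 -0.001 -0.006] rows 0.0 shift cm [ 0.1   0.1  11.66] | at [0.4997 0.0054 0.2196] [ 3.140e+00 -1.000e-03  1.517e+00] t 50.5 F [-0.3  0.2 -0.6] w 0.0
```

Emit:
{"api": "send_rows", "payload": {
  "steps": "0 0 0 4 0 0 0;0 0 0 4 0 0 0;0 0 0 3.6 0 0 0;0 0 0 0 0 0 0;0 0 0.8 0 0 0 0;0 0 0.6 0 0 0 0;0 0 0.2 0 0 0 0;0 0 0.2 0 0 0 0;0 0 0.2 0 0 0 0;0 0 0.2 0 0 0 0;0 0 0.2 0 0 0 0;0 0 0.2 0 0 0 0"
}}

```text
clock: 51.75
position: [0.5227, 0.0051, 0.1027]
orientation: [-3.135, -0.0, 1.52]
force: [-8.3, 0.4, 5.9]
width: 0.0001
finger_force: 3.9
```

Emit:
{"api": "send_rows", "payload": {
  "steps": "0 0 0.2 0 0 0 0;0 0 0.2 0 0 0 0;0 0 0.2 0 0 0 0;0 0 0.2 0 0 0 0;0 0 0.2 0 0 0 0;0 0 0.2 0 0 0 0;0 0 0 0 0 0 0"
}}

```text
clock: 52.45
position: [0.5361, 0.0041, 0.1029]
orientation: [-3.139, 0.001, 1.52]
force: [-4.8, -0.2, 3.9]
width: 0.0002
finger_force: 2.6
```

Emit:
{"api": "send_rows", "payload": {
  "steps": "0 0 0.2 0 0 0 0;0 0 0.2 0 0 0 0;0 0 0.2 0 0 0 0;0 0 0 0 0 0 0"
}}

```text
clock: 52.85
position: [0.5412, 0.0039, 0.1023]
orientation: [-3.137, 0.001, 1.52]
force: [-6.0, 0.0, 3.2]
width: 0.0002
finger_force: 3.1
```

Emit:
{"api": "send_rows", "payload": {
  "steps": "0 0 0.3 0 0 0 0;0 0 0.3 0 0 0 0;0 0 0 0 0 0 0;0 0 0 0 0 0 0"
}}

```text
clock: 53.25
position: [0.5416, 0.0038, 0.102]
orientation: [-3.124, -0.001, 1.52]
force: [-19.1, 0.6, 15.4]
width: -0.0005
finger_force: 9.8
```

Emit:
{"api": "send_rows", "payload": {
  "steps": "0 0 -1 0 0 0 0;0 0 -2 0 0 0 0;0 0 0 -4 0 0 0;4 0 0 -4 0 0 0;4 0 0 -3.5 0 0 0;4 0 0 0 0 0 -0.143;4 0 0 0 0 0 -0.143;4 0 0 0 0 0 -0.143;4 0 0 0 0 0 -0.143;4 0 0 0 0 0 -0.143;4 0 0 0 0 0 -0.143;4 0 0 0 0 0 -0.143"
}}

```text
clock: 54.45
position: [0.5207, 0.0055, 0.2185]
orientation: [3.14, 0.003, 2.527]
force: [-0.8, 0.2, 0.2]
width: 0.0405
finger_force: 0.0
```

Emit:
{"api": "send_rows", "payload": {
  "steps": "4 0 0 0 0 0 -0.143;4 0 0 0 0 0 -0.143;4 0 0 0 0 0 -0.143;4 0 0 0 0 0 -0.143;4 0 0 0 0 0 0;4 0 0 0 0 0 0"
}}

```text
clock: 55.05
position: [0.5203, 0.0054, 0.2184]
orientation: [-3.141, 0.003, 3.09]
force: [0.1, -0.6, -0.4]
width: 0.0398
finger_force: 0.0
```

Run:
```python
from h import *
x,y=st(0,.175); go(x,y,.110,3.09)
p,d=grab("scene")
a=cv2.cvtColor(p,cv2.COLOR_RGB2BGR)[180:285,285:465]; cv2.imwrite("pics/s4.png",cv2.resize(a,(720,420),interpolation=2))
```

```text
turn [-0.     0.003 -0.   ] rows 0.0 shift cm [-2.41 35.51 10.84] | at [0.5203 0.0054 0.2184] [-3.141e+00  3.000e-03  3.090e+00] t 55.0 F [ 0.1 -0.6 -0.4] w 0.0398
```

View pics/s4.png

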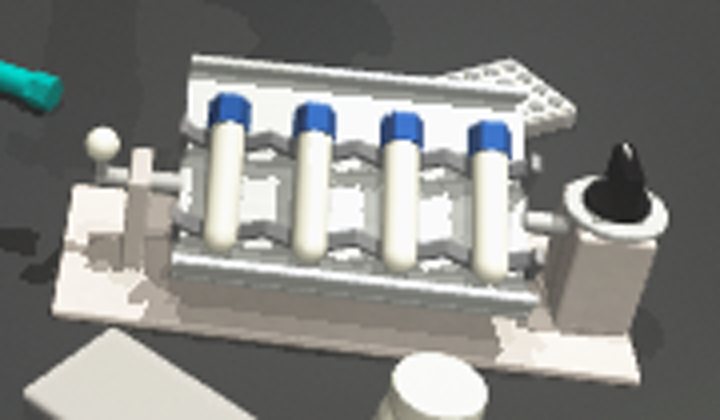

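The cradle is at full slant and all four tubes are in their grooves, round ends at the high lip (caps at about (230,108) to (490,137)). The knob is loose. I now tighten it.

Emit:
{"api": "send_rows", "payload": {
  "steps": "4 -0.3 4.44 0 0 0.003 0;4 -0.3 4.44 0 0 0 0;4 -0.3 4.44 0 0 0 0;4 -0.3 4.44 0 0 0 0;4 -0.3 4.44 0 0 0 0;4 -0.3 4.44 0 0 0 0;4 -0.3 4.44 0 0 0 0;4 -0.3 4.44 0 0 0 0;4 0 0 3 0 0 0;4 0 0 3 0 0 0;4 0 0 0 0 0 0;4 0 0 0 0 0 0"
}}

```text
clock: 56.3
position: [0.5611, 0.3588, 0.1581]
orientation: [-3.14, -0.002, 3.092]
force: [0.3, 0.0, 0.5]
width: 0.04
finger_force: 0.0
```

```bash
python3 -c "
from h import *
go(.5635,.3592,.110,3.09)"
```

```text
turn [-0.001 -0.002  0.002] rows 0.0 shift cm [-0.24  0.05  4.81] | at [0.5611 0.3588 0.1581] [-3.140e+00 -2.000e-03  3.092e+00] t 56.3 F [0.3 0.  0.5] w 0.04
```

Emit:
{"api": "send_rows", "payload": {
  "steps": "4 -0.2 0.05 2 0 0 0;4 0 0 2 0 0 0;4 0 0 0.8 0 0 0;4 0 0 0 0 0 0;4 0 0 0 0 0 0;0.8 0 0 0 0 0 0;0.8 0 0 0 0 0 0;0.8 0 0 0 0 0 0;0.8 0 0 0 0 0 0;0.8 0 0 0 0 0 0",
  "newtons": 40
}}

```text
clock: 57.3
position: [0.5636, 0.3593, 0.1115]
orientation: [3.141, -0.0, 3.092]
force: [-0.5, -0.1, 6.1]
width: 0.0131
finger_force: 40.2
```

Emit:
{"api": "send_rows", "payload": {
  "steps": "0.8 0 0 0 0 0 0.13;0.8 0 0 0 0 0 0.13;0.8 0 0 0 0 0 0.13;0.8 0 0 0 0 0 0.13;0.8 0 0 0 0 0 0.13;0.8 0 0 0 0 0 0.13;0.8 0 0 0 0 0 0.13;0.8 0 0 0 0 0 0.13;0.8 0 0 0 0 0 0.13;0.8 0 0 0 0 0 0.13;0.8 0 0 0 0 0 0.13;0.8 0 0 0 0 0 0"
}}

```text
clock: 58.5
position: [0.5653, 0.3611, 0.1115]
orientation: [3.137, -0.001, 1.667]
force: [5.1, 1.6, 3.9]
width: 0.0131
finger_force: 42.4
```

Emit:
{"api": "send_rows", "payload": {
  "steps": "4 0 0 0 0 0 0;4 0 0 0 0 0 0;4 0 0 0 0 0 0;4 0 0 -4 0 0 0;4 0 0 -5 0 0 0;4 0 0 -3 0 0 0;4 0 0 0 0 0 0;4 0 0 0 0 0 0"
}}

```text
clock: 59.3
position: [0.5629, 0.3591, 0.2302]
orientation: [-3.139, -0.0, 1.663]
force: [-0.4, 0.2, -0.3]
width: 0.04
finger_force: 0.0
```

Run:
```python
from h import *
p,d=grab("scene"); q,_=grab("top")
a=cv2.cvtColor(p,cv2.COLOR_RGB2BGR)[180:285,285:465]; b=cv2.cvtColor(q,cv2.COLOR_RGB2BGR)[165:270,90:290]
cv2.imwrite("pics/b5.png",np.vstack([cv2.resize(a,(510,298),interpolation=2),cv2.resize(b,(510,268),interpolation=2)]))
```

```text
(no output)
```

View pics/b5.png

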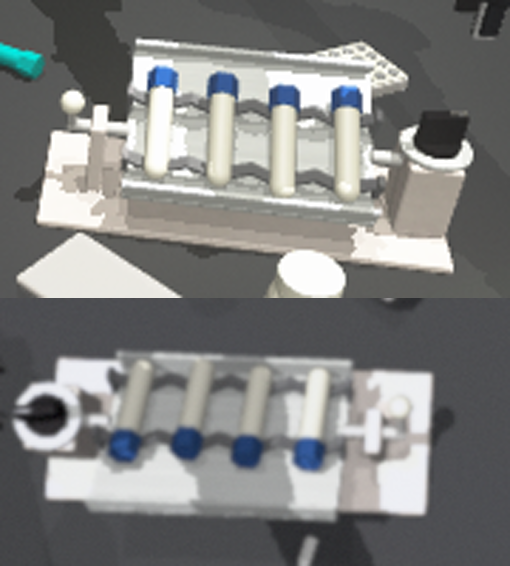

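The cradle is at full slant, the knob bar is crosswise (tight), and all four tubes lie parallel in their grooves with caps up at the low lip. The slight skew in the top view matches the plate's own perspective. The gripper is clear.

```bash
python3 -c "
from h import *
print(r.sign_off())"
```

```text
the job is handed in; nothing more can be done
None
```

I handed the job in at about 59 s of the 210 s allowed; no verdict came back, but the last pictures show all four tubes in their own grooves, caps at the low lip, with the cradle at full slant and the clamp tight.

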